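Stack the reducing rings on the test hub's arbor

TASK

Thread the three loose steel rings onto the upright arbor of the test wheel hub in order of size: the largest first, then the middle one, then the smallest on top. Sprung leaves on the arbor grip the bores, so push each ring down by feel until it sits fully home, flat and with no gap, on the collar or ring beneath it, but gently, never bearing on the stack with more than 20 N. Let go of everything at the end, and leave the other things on the bench where they are.

Things in the scene. Friction and masses are not known exactly. Their poses are not given: they have to be found in the camera images.
- hub: Grey cast-iron test wheel hub, fixed to the bench: flange 140 mm across, 20 mm thick, with five short studs (34 mm high); boss 84 mm across on it, up to 42 mm high. Origin: centre of its underside, on the bench; z is the arbor's axis, up. A steel arbor, 20 mm in diameter, stands upright in its middle.
- arbor_tip (a point): Centre of the arbor's top end, 104 mm above the bench. The top 8 mm taper to 10 mm. Three upright sprung leaves along the arbor bulge to 30 mm across up to 91 mm above the bench and taper in above that. They resist a ring with up to 13 N as it enters, then 3 to 7 N: it does not fall home but stays where it is left, and has to be pushed until it meets what is beneath.
- boss_top (a point): Centre of the boss's top face, 42 mm above the bench. A dark steel collar, 40 mm across, comes up out of it round the arbor; the first ring sits on it. The collar's top is 46 to 66 mm above the bench, different each time and not measured: feel for it. It stands on stiff disc springs, about 20 N per mm; pressing it with over 20 N spoils the run.
- ring_large_center (a point): Centre (half-way up) of the largest of three loose plain steel rings: 62 mm outside, 28 mm bore, 12 mm thick, lying flat on the bench; z along its axis. The same either way up.
- ring_middle_center (a point): Centre (half-way up) of the middle-sized of three loose plain steel rings: 52 mm outside, 26 mm bore, 10 mm thick, lying flat on the bench; z along its axis. The same either way up.
- ring_small_center (a point): Centre (half-way up) of the smallest of three loose plain steel rings: 42 mm outside, 24 mm bore, 8 mm thick, lying flat on the bench; z along its axis. The same either way up.
- boot: Dark green rubber sensor boot, ribbed cone 42 mm across and 44 mm high, standing on the bench. Bystander; origin under its centre.
- screwdriver: Screwdriver, 190 mm long, lying to the left of the hub. Bystander; x along it.
- wrench: Steel wrench, 185 mm long, lying beyond the hub. Bystander; x along it.
- sensor: Threaded steel speed sensor with black plug, 72 mm long, 23 mm thick, lying on the bench. Bystander; origin under its middle, x along it.
- nut: Dark steel nut, 24 mm across, 12 mm high, on the bench. Bystander; origin under its centre.
Not all that is in view belongs to the job. What is shaped like the part that bears ring_small_center but purple is not meant.

How it is judged:
On the way, in this order (a step that is already met when the one before it is completed fails the run):
1. the largest ring sits fully home on the collar (distance between ring_large_center and collar_c0 below 0.0196 m and height (world z) of ring_large_center above 0.045 m and horizontal distance between ring_large_center and arbor_tip below 0.004 m and angle between the z axis of ring_large_center and the z axis of hub, either way round below 0.1 rad), for 0.2 s.
2. the middle-sized ring sits fully home on the ring beneath it (distance between ring_middle_center and ring_large_center below 0.0126 m and height (world z) of ring_middle_center above 0.045 m and horizontal distance between ring_middle_center and arbor_tip below 0.004 m and angle between the z axis of ring_middle_center and the z axis of hub, either way round below 0.1 rad), for 0.2 s.
3. the smallest ring sits fully home on the ring beneath it (distance between ring_small_center and ring_middle_center below 0.0106 m and height (world z) of ring_small_center above 0.045 m and horizontal distance between ring_small_center and arbor_tip below 0.004 m and angle between the z axis of ring_small_center and the z axis of hub, either way round below 0.1 rad), for 0.2 s.
At the end, for the whole second after the job is handed in: All three rings are on the arbor, largest lowest on the collar, middle one on it, smallest on top; each within about 1.6 mm of touching what lies beneath, within 4 mm of the arbor's axis and 0.1 rad of flat, at rest and let go (all of step 1 and all of step 2 and all of step 3 and linear speed of each of ring_large, ring_middle, ring_small below 0.01 m/s and contact force between each of ring_large, ring_middle, ring_small and the fingers below 0.1 N).
It fails at once if the collar under the stack is pressed with more than 20 N (contact force between anything else and collar_c0 above 20 N).
It fails at once if another loose thing on the bench (boot, screwdriver, wrench, sensor, nut) is moved more than 30 mm (distance of any of boot, screwdriver, wrench, sensor, nut from where it was at the start of the episode above 0.03 m).
It also fails if it takes over 64 s, if anything falls off the work surface, if the arm or the gripper's body presses on something with over 40 N, if the wrist force passes 120 N, or if a joint passes its speed limit or range.

ROBOT

A 6-joint arm with a two-finger parallel gripper is mounted at the origin on the work surface. World frame = base frame: x ahead of the robot, y to its left, z up, the work surface at z = 0. Lengths are in m, angles in rad, forces in N, time in s.
With the tool pointing down it reaches from about 0.35 to 0.775 m from the base axis. Payload 5.5 kg.
Tool frame: the origin (TCP) lies between the finger pads; the fingertips stand env.nose_length ahead of it and the grasp point (between the pads) lies 8 mm behind it (env.nose_length is the distance from the TCP to the fingertips, in m); z points along the fingers, y is the direction in which the jaws open and shut (so a half turn about z gives the same grasp; the last joint's range is limited). The gripper opens to 85 mm and grips with 20 to 120 N. Pads are 22 mm wide; open, the fingers measure 114 mm over their backs; the gripper's body (76 mm by 85 mm) begins 54 mm behind the grasp point. The pads swing forward as they close: fully open they stand 13 mm farther back than shut.
Start: joints at [-1.345, 0.313, 0.046, 1.304, 0, 1.431], TCP at [0.206, -0.537, 0.242] pointing down, gripper open.
Joint ranges: [-2.76, 2.76], [-0.86, 1.69], [-1.03, 1.26], [-2.2, 2.34], [-1.47, 1.5], [-3.14, 3.14]. Speed limits (rad/s): [2.57, 2.57, 3.14, 3.14, 3.14, 3.14].

INTERFACE

Orientations are given as a unit quaternion [w, x, y, z].
In Python, from workcell import env gives the robot as it stands. The module is installed in compiled form; this text tells all that it offers.
- The arm moves only by the shell command python3 -m creep 'ROWS' [FORCE]. ROWS is a JSON object of lists of equal length, an entry for each row: "hand": the finger opening in mm, from 0 to 85.4; "delta_pos": the shift along the tool's x, y, z scaled (see below), a list of three; "turn": the turn about the tool's z scaled (see below). In form: {"hand": [hand, ...], "delta_pos": [[dx, dy, dz], ...], "turn": [turn, ...]}. A call has exactly 5 rows; each row shifts and turns the commanded pose from where the row before left it, along the tool's axes as they then stand; what a row does not reach is not made up. The controller multiplies each number of a shift by 0.8 m and each number of a turn by 5 degrees. A row lasts 1/12 s, in which the tool goes at most 41.7 mm and 7.16 degrees, less where a joint would pass 70% of its speed; a pose out of reach is approached as far as the arm can. A call with a number of a shift or a turn outside -1 to 1 is refused whole. A call with a gripper value outside its range is refused whole. The fingers move at their own pace and stop on an object; FORCE is the grip in N (left out, the last holds). Time passes only in rows, so rows that do not move let the fingers close, or fill a call up. It gives the time, the measured TCP pose, the force and the opening at its end, in the units of the state.
- env.get_state(): the state, without advancing time (a new reading comes with each control period).
- env.read_camera(name): name is "scene" or "top"; returns a dict with "pixels" (400x640x3 uint8, red, green, blue), "depth" (400x640 float32, m along the optical axis (not along the pixel's ray), 0 where there is no reading), "fx", "fy", "cx", "cy" (pixels), "origin" and "orientation" of the camera in the world. Camera axes: x right, y down, z forward; pixel columns grow to the right and rows downward; lengths in m; the calibration is good to about 2 mm. A picture is of the moment at which its call begins.
- env.hand_in(): hands the job in, once; it reports no verdict.
Trained networks look in the newest picture that a camera, given by its name, has taken for a name from the list of things; names that differ only in an ending like _2 or _b are one class to them, and where a whole thing is asked for, a point or a joint stands for the part that bears it (a point fixed in the world has none). Each returns a list of dicts, best first, with "score" (0 to 1); they miss things now and then, are a little off and sometimes report something else, mostly with a low value. They report only what shows in the picture. A call takes as long as a camera call. They do not tell look-alikes from the thing itself.
- env.find_in(camera, target): "location" ([row, column] in pixels, amid what is visible of it).
- env.pinpoint(camera, target): "location" ([row, column] in pixels: a listed point, or the origin of a listed thing).
The state is a dict: "clock": time; "joint_pos": joint angles; "qvel": joint speeds; "tau": joint torques, N m; "tcp_pos": TCP position; "orientation": TCP orientation; "wrist_force": force on the tool from outside, world axes, zero at the start; "ft_torque": the same for the moment, N m; "finger_gap": finger opening in m.
Only numpy, scipy, OpenCV 4.12 (cv2) and the standard library are available. Lean on these libraries where they do the work, as an engineer would, in place of code of your own. Each camera call takes 0.05 s, during which the arm holds its last target.

## Working session

There is one attempt and no reset: what is moved stays moved. The work goes in short steps, Python scripts to look and compute and a shell command to move; the robot and the scene stay as the last step left them, time stands still between calls to the robot, and variables do not carry over. Pictures are saved under pics/ and viewed, and the job is handed in when it is done.

```bash
mkdir -p pics
cat > h.py <<'E'
import numpy as np, cv2
from workcell import env
from scipy.spatial.transform import Rotation as R
def cam(n):
    c=env.read_camera(n); return c
def Rq(q): return R.from_quat([q[1],q[2],q[3],q[0]]).as_matrix()
def world(c,r,col,z=None):
    ray=np.array([(col-c['cx'])/c['fx'],(r-c['cy'])/c['fy'],1.0]); M=Rq(c['orientation']); o=np.array(c['origin'])
    d=c['depth'][int(round(r)),int(round(col))]
    if z is None: return o+M@(ray*d)
    w=M@ray; return o+w*((z-o[2])/w[2])
def proj(c,p):
    q=Rq(c['orientation']).T@(np.array(p)-np.array(c['origin'])); return c['cy']+c['fy']*q[1]/q[2], c['cx']+c['fx']*q[0]/q[2]
def save(c,n): cv2.imwrite('pics/'+n+'.png',c['pixels'][:,:,::-1])
E
python3 - <<'E'
from h import *
print(env.get_state(), env.nose_length)
for n in ('top','scene'):
    c=cam(n); save(c,n+'0'); print(n,c['origin'],c['orientation'],c['fx'])
    for t in ['hub','arbor_tip','boss_top','ring_large_center','ring_middle_center','ring_small_center','boot','sensor','nut','screwdriver','wrench']:
        z={'arbor_tip':.104,'boss_top':.042,'ring_large_center':.006,'ring_middle_center':.005,'ring_small_center':.004}.get(t,0)
        for d in env.pinpoint(n,t)[:4]:
            print(t,round(d['score'],2),np.round(d['location'],1),np.round(world(c,*d['location'],z=z),4))
E
```

```text
{'clock': 0.0, 'joint_pos': array([-1.34456580e+00,  3.14002940e-01,  4.49575206e-02,  1.30357470e+00,
       -1.27550326e-05,  1.43118625e+00]), 'qvel': array([-0.00167815,  0.0001508 ,  0.00018894,  0.00034319, -0.00073633,
        0.00123244]), 'tau': array([ 1.86784669e-04, -4.80628288e+01,  2.98530614e+01,  1.94103067e-02,
       -1.70145731e-04, -3.49967692e-06]), 'tcp_pos': array([ 0.20556814, -0.53647192,  0.24139862]), 'orientation': array([-9.10766616e-04,  9.83316267e-01,  1.81901860e-01, -4.58536898e-05]), 'wrist_force': array([-0.57320481,  0.46077853,  0.2960837 ]), 'ft_torque': array([0.0142012 , 0.00781198, 0.01819248]), 'finger_gap': 0.08532648037907678} 0.011
top [0.46181399 0.03913665 0.9481654 ] [ 0.02211431 -0.70369275  0.70822894 -0.05233764] 383.35156825183657
hub 0.8 [215.3 274.4] [0.5406 0.1212 0.    ]
arbor_tip 0.58 [212.1 268.1] [0.5391 0.126  0.104 ]
boss_top 0.72 [215.6 269.3] [0.5365 0.1295 0.042 ]
boss_top 0.29 [248.9 163.8] [0.4606 0.3716 0.042 ]
ring_large_center 0.63 [235.  372.1] [ 0.4901 -0.1196  0.006 ]
ring_middle_center 0.84 [182.2 402.7] [ 0.62
[... 689 characters left out ...]
 367.9] [0.5365 0.1311 0.104 ]
boss_top 0.65 [210.1 367.7] [0.5533 0.1292 0.042 ]
ring_large_center 0.63 [224.1 263.2] [ 0.4995 -0.1255  0.006 ]
ring_middle_center 0.63 [264.6 238.6] [ 0.6117 -0.2016  0.005 ]
ring_small_center 0.69 [232.4 204.5] [ 0.4884 -0.27    0.004 ]
ring_small_center 0.68 [233.3 167.8] [ 0.4683 -0.3577  0.004 ]
ring_small_center 0.64 [264.9 240.7] [ 0.613  -0.1971  0.004 ]
boot 0.53 [270.8 331.2] [0.6798 0.0009 0.    ]
sensor 0.68 [271.7 178.3] [ 0.5929 -0.3378  0.    ]
nut 0.42 [241.7 315.1] [ 0.5845 -0.013   0.    ]
screwdriver 0.52 [182.4 447.3] [0.4665 0.3936 0.    ]
wrench 0.95 [258.6 392.1] [ 0.6817  0.1483 -0.    ]
wrench 0.47 [218.7 364.8] [0.5413 0.1284 0.    ]
```

View pics/top0.png

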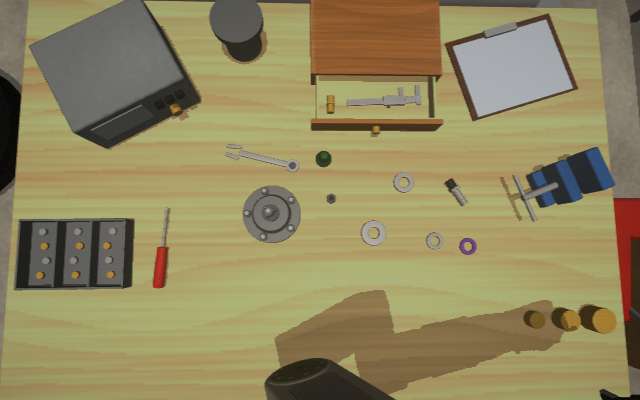

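View pics/scene0.png

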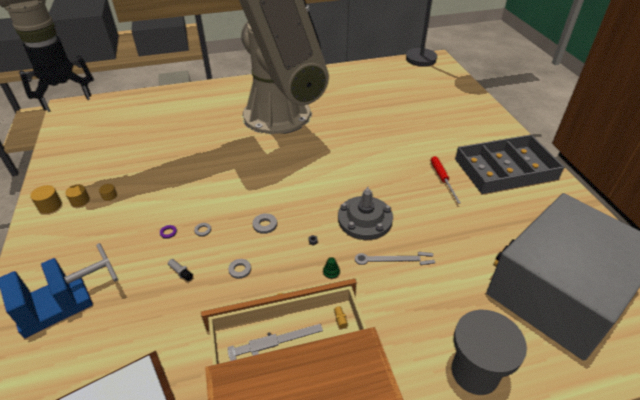

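Top picture: the large ring is at about (233,374), the middle ring at (182,403), and the small steel ring at (240,434). The purple look-alike is at (246,468), the hub and arbor at (213,270). Other ring-like things are the wrench's eye at (166,292) and the nut at (198,331). I'll take the grey ring at (240,434) as the small one. Next I'll measure by segmentation and check the choice in a crop.

Run:
```python
from h import *
G={'L':(.493,-.122,.012,31,14),'M':(.617,-.2,.010,26,13),'S':(.482,-.27,.008,21,12)}
for n in ('top','scene'):
    c=cam(n); px=c['pixels']; hsv=cv2.cvtColor(px,cv2.COLOR_RGB2HSV)
    M=Rq(c['orientation']);o=np.array(c['origin'])
    for k,(x,y,t,ro,ri) in G.items():
        r0,c0=proj(c,[x,y,t]); r0=int(r0);c0=int(c0)
        w=24
        sub=hsv[r0-w:r0+w,c0-w:c0+w]
        m=(sub[:,:,1]<60)&(sub[:,:,2]>80)
        num,lab,st,cen=cv2.connectedComponentsWithStats(m.astype(np.uint8))
        i=1+np.argmax(st[1:,4]); 
        cnt,_=cv2.findContours((lab==i).astype(np.uint8),cv2.RETR_EXTERNAL,cv2.CHAIN_APPROX_NONE)
        # fit circle in world plane at t, external contour
        P=np.array([world(c,r0-w+q[0][1],c0-w+q[0][0],z=t)[:2] for q in cnt[0]])
        A=np.c_[2*P,np.ones(len(P))];s=np.linalg.lstsq(A,(P**2).sum(1),rcond=None)[0]
        rad=np.sqrt(s[2]+s[0]**2+s[1]**2)
        hull=cv2.minEnclosingCircle((P*1000).astype(np.float32))
        dz=[world(c,r,q)[2] for r,q in [(r0-w+p[0][1],c0-w+p[0][0]) for p in cnt[0]]]
        print(n,k,np.round(s[:2],4),'R',round(rad*1e3,1),'area',st[i,4],'hull',np.round(hull[0],1),round(hull[1],1),'z',np.round(np.median(dz),4))
    # arbor from depth
    D=c['depth']; rr,cc=np.mgrid[0:400,0:640]
    ray=np.stack([(cc-c['cx'])/c['fx'],(rr-c['cy'])/c['fy'],np.ones_like(D)],-1)*D[...,None]
    W=ray@M.T+o
    near=np.hypot(W[...,0]-.538,W[...,1]-.129)<.1
    for lo,hi in((.013,.026),(.036,.044),(.044,.07),(.09,.11)):
        s=near&(W[...,2]>lo)&(W[...,2]<hi)&(D>0)
        P=W[s]
        if len(P): print(n,'hub',lo,hi,len(P),np.round((P.min(0)+P.max(0))/2,4),np.round(P.max(0)-P.min(0),4), 'mean',np.round(P.mean(0),4))
    if n=='top':
        big=cv2.resize(px[150:270,230:490],None,fx=3,fy=3,interpolation=cv2.INTER_CUBIC); cv2.imwrite('pics/crop0.png',big[:,:,::-1])
    else:
        big=cv2.resize(px[160:260,320:420],None,fx=6,fy=6,interpolation=cv2.INTER_CUBIC); cv2.imwrite('pics/crop1.png',big[:,:,::-1])
```

```text
top L [ 0.4962 -0.1215] R 29.5 area 385 hull [ 496.3 -121.3] 30.7 z 0.0113
top M [ 0.6224 -0.2007] R 24.4 area 240 hull [ 622.5 -200.7] 25.4 z 0.0095
top S [ 0.4756 -0.2742] R 19.3 area 139 hull [ 476. -274.] 20.2 z 0.007
top hub 0.013 0.026 1249 [0.5431 0.1264 0.0201] [0.1367 0.1375 0.0118] mean [0.5413 0.1257 0.0202]
top hub 0.036 0.044 751 [0.5448 0.1283 0.04  ] [0.1169 0.104  0.008 ] mean [0.5421 0.1253 0.0413]
top hub 0.044 0.07 215 [0.5438 0.1252 0.0569] [0.0779 0.0749 0.0256] mean [0.5423 0.1241 0.0515]
top hub 0.09 0.11 81 [0.5415 0.1241 0.0985] [0.0245 0.0243 0.0147] mean [0.5423 0.1253 0.1   ]
scene L [ 0.4999 -0.1224] R 29.7 area 291 hull [ 501.2 -122.2] 32.6 z 0.0091
scene M [ 0.6252 -0.2013] R 24.8 area 255 hull [ 625.5 -201.7] 26.5 z 0.0073
scene S [ 0.4791 -0.2739] R 19.7 area 116 hull [ 479.2 -273.5] 21.6 z 0.0055
scene hub 0.013 0.026 852 [0.5445 0.1278 0.0196] [0.1407 0.139  0.0128] mean [0.5637 0.1199 0.019 ]
scene hub 0.036 0.044 465 [0.5453 0.1276 0.04  ] [0.0863 0.0854 0.008 ] mean [0.5521 0.1243 0.0399]
scene hub 0.044 0.07 156 [0.5448 0.1282 0.0571] [0.0369 0.0397 0.0244] mean [0.5515 0.1251 0.0548]
scene hub 0.09 0.11 61 [0.5429 0.1253 0.0974] [0.0236 0.0239 0.0148] mean [0.5472 0.1268 0.0973]
```

View pics/crop0.png

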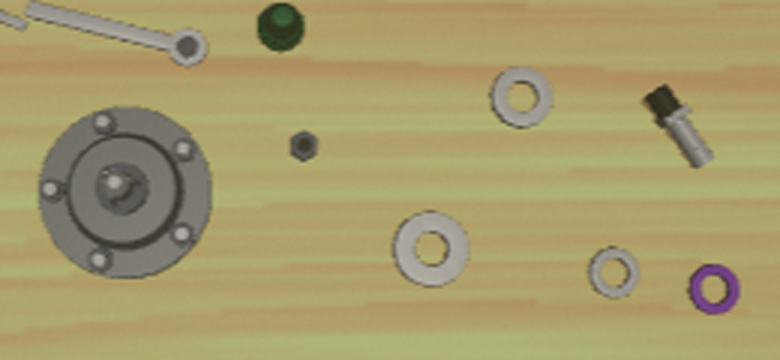

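View pics/crop1.png

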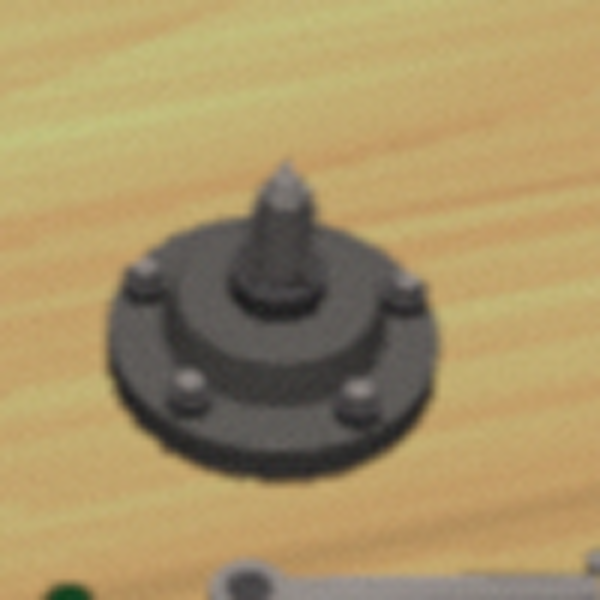

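Crop confirms my choices: the small steel ring is grey at crop (613,272) and the look-alike beside it at (714,289) is purple. Averaged positions:
- Large ring: (0.498, -0.122)
- Middle ring: (0.624, -0.201)
- Small ring: (0.4775, -0.274)
- Hub axis: about (0.543, 0.126)

```bash
cat >> h.py <<'E'
def go(x,y,z):
    s=env.get_state(); M=Rq(s['orientation']); d=np.array([x,y,z])-s['tcp_pos']; u=M.T@d/0.8
    print('t',round(s['clock'],2),'tcp',np.round(s['tcp_pos'],4),'units',np.round(u,4),'min rows',round(np.linalg.norm(d)/.0417,1),'yaw',np.round(np.degrees(np.arctan2(M[1,0],M[0,0])),1),'tilt',np.round(M[:,2],3),'F',np.round(s['wrist_force'],1),'gap',round(s['finger_gap']*1e3,1),'nose',env.nose_length)
E
python3 -c "
from h import *
go(.498,-.122,.10)"
```

```text
t 1.3 tcp [ 0.2057 -0.537   0.2423] units [ 0.5268 -0.3537  0.1779] min rows 12.6 yaw 21.0 tilt [ 0. -0. -1.] F [ 0.2  0.  -0. ] gap 85.5 nose 0.011
```

```bash
python3 -m creep '{"hand":[85,85,85,85,85],"delta_pos":[[0.035,-0.0236,0.01],[0.035,-0.0236,0.01],[0.035,-0.0236,0.01],[0.035,-0.0236,0.01],[0.035,-0.0236,0.01]],"turn":[0,0,0,0,0]}' 80
python3 -m creep '{"hand":[85,85,85,85,85],"delta_pos":[[0.035,-0.0236,0.01],[0.035,-0.0236,0.01],[0.035,-0.0236,0.01],[0.035,-0.0236,0.01],[0.035,-0.0236,0.01]],"turn":[0,0,0,0,0]}' 80
python3 -m creep '{"hand":[85,85,85,85,85],"delta_pos":[[0.035,-0.0236,0.01],[0.035,-0.0236,0.01],[0.035,-0.0236,0.01],[0.035,-0.0236,0.01],[0.035,-0.0236,0.01]],"turn":[0,0,0,0,0]}' 80
python3 -c "
from h import *
go(.498,-.122,.03)"
```

```text
clock: 1.72
tcp_pos: [0.3032, -0.3975, 0.202]
orientation: [0.0, 0.983, 0.182, 0.0]
wrist_force: [0.5, 0.3, 0.8]
finger_gap: 0.085
clock: 2.13
tcp_pos: [0.4004, -0.2591, 0.1622]
orientation: [0.0, 0.983, 0.182, 0.0]
wrist_force: [0.7, -0.9, 0.3]
finger_gap: 0.0852
clock: 2.55
tcp_pos: [0.4974, -0.1208, 0.1221]
orientation: [0.0, 0.983, 0.182, 0.0]
wrist_force: [0.9, -1.6, -0.7]
finger_gap: 0.0851
t 2.55 tcp [ 0.4974 -0.1208  0.1221] units [1.000e-04 1.600e-03 1.152e-01] min rows 2.2 yaw 21.0 tilt [ 0.001 -0.    -1.   ] F [ 0.9 -1.6 -0.7] gap 85.1 nose 0.011
```

```bash
python3 -m creep '{"hand":[68,68,68,68,68],"delta_pos":[[0,0.0016,0.03],[0,0,0.035],[0,0,0.03],[0,0,0.015],[0,0,0.01]],"turn":[0,0,0,0,0]}' 80
python3 -m creep '{"hand":[68,68,68,68,68],"delta_pos":[[0,0,0.005],[0,0,0.003],[0,0,0.002],[0,0,0.001],[0,0,0]],"turn":[0,0,0,0,0]}' 80
python3 - <<'E'
from h import *
go(.498,-.122,.012)
c=cam('scene');r,q=proj(c,[.498,-.122,.03]);r=int(r);q=int(q)
cv2.imwrite('pics/g1.png',cv2.resize(c['pixels'][r-60:r+50,q-70:q+70],None,fx=5,fy=5,interpolation=cv2.INTER_CUBIC)[:,:,::-1])
E
```

```text
clock: 2.97
tcp_pos: [0.4959, -0.1228, 0.0244]
orientation: [-0.001, 0.983, 0.182, -0.001]
wrist_force: [-0.6, 0.7, -0.9]
finger_gap: 0.0679
clock: 3.38
tcp_pos: [0.4976, -0.1239, 0.0182]
orientation: [0.0, 0.983, 0.182, 0.001]
wrist_force: [0.6, 0.4, 0.1]
finger_gap: 0.0679
t 3.38 tcp [ 0.4976 -0.1239  0.0182] units [ 0.0013 -0.002   0.0077] min rows 0.2 yaw 20.9 tilt [ 0.001 -0.001 -1.   ] F [0.6 0.4 0.1] gap 67.9 nose 0.011
```

View pics/g1.png

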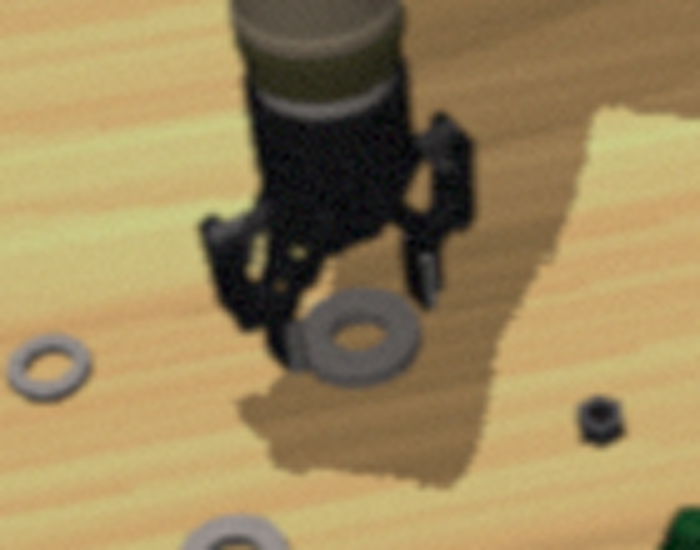

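The fingers straddle the ring, at crop (285,350) and (428,290), with the ring at (362,338). I'll go down by feel.

```bash
python3 -m creep '{"hand":[68,68,68,68,68],"delta_pos":[[0.001,-0.001,0.002],[0,0,0.002],[0,0,0.002],[0,0,0.0015],[0,0,0]],"turn":[0,0,0,0,0]}' 80
python3 -c "
from h import *
go(.498,-.122,.006)"
```

```text
clock: 3.85
tcp_pos: [0.4973, -0.1224, 0.0111]
orientation: [-0.0, 0.983, 0.182, -0.0]
wrist_force: [0.5, -0.1, -0.1]
finger_gap: 0.068
t 3.85 tcp [ 0.4973 -0.1224  0.0111] units [ 0.001  -0.0001  0.0064] min rows 0.1 yaw 21.0 tilt [-0.001  0.    -1.   ] F [ 0.5 -0.1 -0.1] gap 68.0 nose 0.011
```

```bash
python3 -m creep '{"hand":[68,68,68,68,68],"delta_pos":[[0,0,0.001],[0,0,0.001],[0,0,0.001],[0,0,0.001],[0,0,0]],"turn":[0,0,0,0,0]}' 80
```

```text
clock: 4.27
tcp_pos: [0.4974, -0.1224, 0.0081]
orientation: [-0.0, 0.983, 0.182, -0.0]
wrist_force: [-0.2, 0.2, -0.1]
finger_gap: 0.0681
```

```bash
python3 -m creep '{"hand":[68,58,50,50,50],"delta_pos":[[0,0,0.001],[0,0,0],[0,0,0],[0,0,0],[0,0,0]],"turn":[0,0,0,0,0]}' 90
python3 -m creep '{"hand":[50,50,50,50,50],"delta_pos":[[0,0,0],[0,0,0],[0,0,0],[0,0,-0.02],[0,0,-0.03]],"turn":[0,0,0,0,0]}' 90
python3 -m creep '{"hand":[50,50,50,50,50],"delta_pos":[[0,0,-0.04],[0,0,-0.04],[0,0,-0.03],[0,0,-0.01],[0,0,0]],"turn":[0,0,0,0,0]}' 90
python3 - <<'E'
from h import *
go(.543,.126,.17)
c=cam('scene');p=env.get_state()['tcp_pos'];r,q=proj(c,p);r=int(r);q=int(q)
cv2.imwrite('pics/g2.png',cv2.resize(c['pixels'][r-60:r+50,q-70:q+70],None,fx=5,fy=5,interpolation=cv2.INTER_CUBIC)[:,:,::-1])
E
```

```text
clock: 4.68
tcp_pos: [0.4975, -0.1224, 0.0086]
orientation: [0.0, 0.983, 0.182, 0.0]
wrist_force: [-3.9, 2.2, 10.0]
finger_gap: 0.058
clock: 5.1
tcp_pos: [0.4951, -0.1215, 0.0457]
orientation: [-0.002, 0.983, 0.182, -0.002]
wrist_force: [0.1, 0.7, -2.2]
finger_gap: 0.0578
clock: 5.52
tcp_pos: [0.4989, -0.123, 0.1454]
orientation: [0.001, 0.983, 0.182, 0.002]
wrist_force: [0.9, -1.2, -3.0]
finger_gap: 0.0574
t 5.52 tcp [ 0.4989 -0.123   0.1454] units [ 0.1629 -0.2709 -0.0311] min rows 6.1 yaw 21.0 tilt [ 0.004 -0.002 -1.   ] F [ 0.9 -1.2 -3. ] gap 57.4 nose 0.011
```

View pics/g2.png

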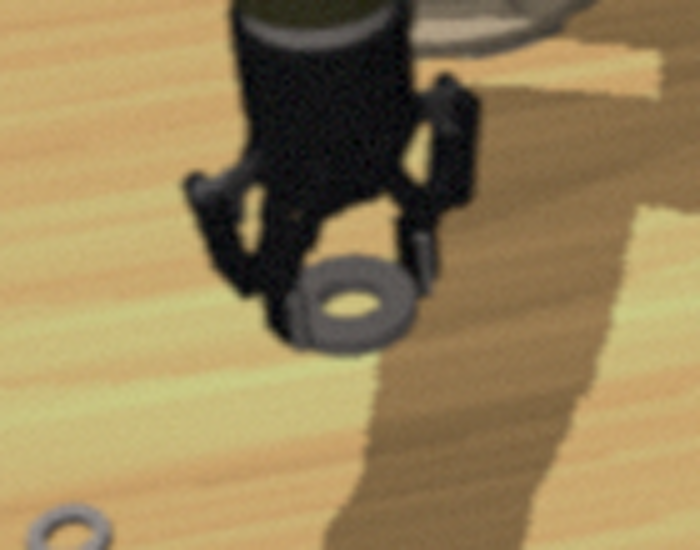

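```bash
cat >> h.py <<'E'
def cloud(c):
    D=c['depth']; rr,cc=np.mgrid[0:400,0:640]
    ray=np.stack([(cc-c['cx'])/c['fx'],(rr-c['cy'])/c['fy'],np.ones_like(D)],-1)*D[...,None]
    return ray@Rq(c['orientation']).T+np.array(c['origin'])
E
python3 - <<'E'
from h import *
s=env.get_state();p=s['tcp_pos'];M=Rq(s['orientation'])
c=cam('scene');W=cloud(c)
L=(W-p)@M
hsv=cv2.cvtColor(c['pixels'],cv2.COLOR_RGB2HSV)
m=(np.abs(L[...,0])<.06)&(np.abs(L[...,1])<.04)&(L[...,2]>-.02)&(L[...,2]<.02)&(c['depth']>0)
P=L[m]*1e3;v=hsv[m]
print(len(P)); 
rows=np.argwhere(m)
for r in np.unique(rows[:,0]):
    print(r,[f"{c_[1]}:{int(a[0])},{int(a[1])},{int(a[2])},v{b[2]}" for c_,a,b in zip(rows,P,v) if c_[0]==r][::2])
E
```

```text
466
170 ['268:-8,-30,-15,v102']
171 ['268:-7,-29,-13,v103', '270:1,-30,-19,v11']
172 ['269:-4,-30,-11,v44', '271:5,-30,-19,v16']
173 ['257:-27,-10,-2,v145', '259:-29,-17,1,v127', '261:-25,-20,0,v131', '263:-23,-24,0,v136', '269:-4,-30,-9,v50', '271:3,-31,-14,v16', '273:12,-31,-19,v55', '275:10,-37,-15,v50']
174 ['254:-31,-4,0,v123', '256:-27,-8,-1,v102', '258:-25,-12,0,v98', '260:-23,-16,0,v93', '262:-16,-18,-3,v96', '264:-16,-23,-1,v103', '266:-13,-26,-1,v129', '269:-6,-30,-4,v43', '271:5,-30,-12,v18', '273:10,-32,-15,v56', '275:11,-37,-13,v55']
175 ['251:-33,2,0,v133', '253:-29,-1,0,v102', '255:-25,-3,-2,v89', '257:-20,-6,-4,v88', '259:-18,-10,-3,v90', '261:-17,-15,-1,v94', '263:-14,-19,-1,v89', '265:-11,-23,-1,v90', '267:-11,-27,0,v92', '269:-9,-32,0,v48', '271:2,-31,-7,v10', '273:13,-30,-15,v52', '275:13,-36,-12,v54']
176 ['250:-29,6,-1,v88', '252:-27,2,0,v90', '254:-25,-1,0,v93', '256:-19,-3,-2,v95', '258:-18,-8,-1,v94', '260:-15,-11,-1,v97', '262:-13,-15,-1,v95', '264:-9,-19,-2,v93', '266:-7,-23,-1,v90', '268:-3,-26,-2,v88', '270:-2,-31,0,v46', '272:8,-30,-9,v29', '274:11,-33,-
[... 3138 characters left out ...]
'246:9,38,-2,v60', '248:8,33,0,v62', '250:12,30,0,v65', '252:10,25,3,v79', '254:16,22,0,v83', '256:19,19,0,v92', '258:24,16,-1,v90', '260:25,12,0,v83', '262:25,7,2,v77', '264:27,3,2,v75', '266:26,-2,6,v73', '268:25,-7,10,v96']
191 ['246:9,39,0,v121', '248:8,34,3,v90', '250:12,30,2,v82', '252:10,25,6,v76', '254:15,22,4,v77', '256:19,19,3,v79', '258:21,15,3,v81', '260:23,11,4,v77', '262:26,8,4,v73', '264:27,3,5,v80', '266:29,0,6,v99']
192 ['248:6,33,7,v140', '250:12,31,4,v136', '253:13,24,7,v104', '255:19,22,4,v86', '257:20,17,6,v82', '259:25,15,3,v84', '261:26,10,6,v90', '263:26,6,8,v111', '265:26,0,11,v130']
193 ['255:19,22,8,v136', '257:20,18,9,v130', '259:24,15,8,v133', '261:25,10,9,v146']
```

Ring held centred (offset about -1, 0 mm) and level. On to the hub, keeping the height.

```bash
python3 -m creep '{"hand":[50,50,50,50,50],"delta_pos":[[0.015,-0.025,0],[0.0233,-0.0387,0],[0.0233,-0.0387,0],[0.0233,-0.0387,0],[0.0233,-0.0387,0]],"turn":[0,0,0,0,0]}' 90
python3 -m creep '{"hand":[50,50,50,50,50],"delta_pos":[[0.0233,-0.0387,0],[0.0193,-0.0327,0],[0.012,-0.02,0],[0,0,0],[0,0,0]],"turn":[0,0,0,0,0]}' 90
python3 - <<'E'
from h import *
go(.543,.126,.145)
s=env.get_state();p=s['tcp_pos'];M=Rq(s['orientation'])
for n in('top','scene'):
    c=cam(n);W=cloud(c);L=(W-p)@M
    m=(np.abs(L[...,0])<.04)&(np.abs(L[...,1])<.04)&(L[...,2]>-.006)&(L[...,2]<.006)&(c['depth']>0)
    P=L[m]; print(n,len(P),P.min(0),P.max(0))
    m=(np.abs(L[...,0])<.025)&(np.abs(L[...,1])<.025)&(W[...,2]>.08)&(W[...,2]<.106)&(c['depth']>0)
    print('arbor',m.sum(),np.round(W[m].mean(0),4) if m.sum() else '')
    r,q=proj(c,p);r=int(r);q=int(q)
    cv2.imwrite(f'pics/h_{n}.png',cv2.resize(c['pixels'][r-50:r+60,q-70:q+70],None,fx=5,fy=5,interpolation=cv2.INTER_CUBIC)[:,:,::-1])
E
```

```text
clock: 6.03
tcp_pos: [0.5252, 0.0443, 0.1406]
orientation: [-0.001, 0.983, 0.181, -0.002]
wrist_force: [0.6, -0.3, -2.7]
finger_gap: 0.058
clock: 6.45
tcp_pos: [0.5399, 0.1276, 0.1407]
orientation: [-0.0, 0.983, 0.183, -0.002]
wrist_force: [-0.3, -0.9, -1.9]
finger_gap: 0.058
t 6.45 tcp [0.5399 0.1276 0.1407] units [ 0.0028  0.0033 -0.0054] min rows 0.1 yaw 21.1 tilt [-0.005 -0.001 -1.   ] F [-0.3 -0.9 -1.9] gap 58.0 nose 0.011
top 84 [-0.03268766  0.00041944 -0.00578408] [-0.0072805   0.0365069   0.00443521]
arbor 0 
scene 269 [-0.0252691  -0.03615457 -0.00590565] [0.02869112 0.03905891 0.00584246]
arbor 90 [0.5481 0.1258 0.093 ]
```

View pics/h_scene.png

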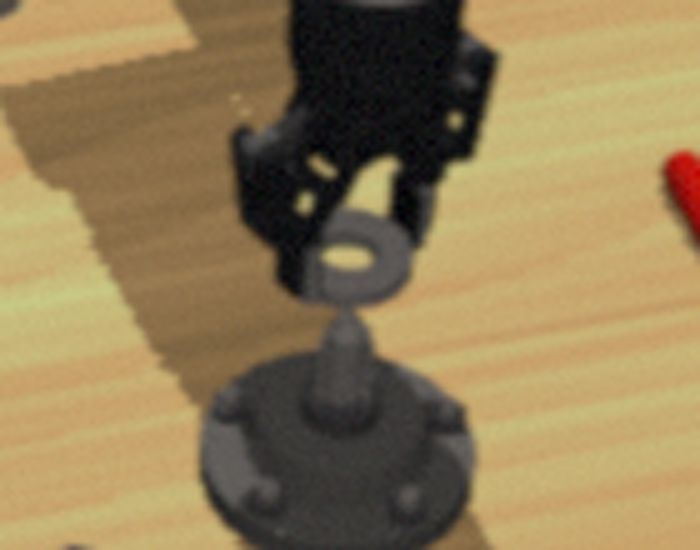

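View pics/h_top.png

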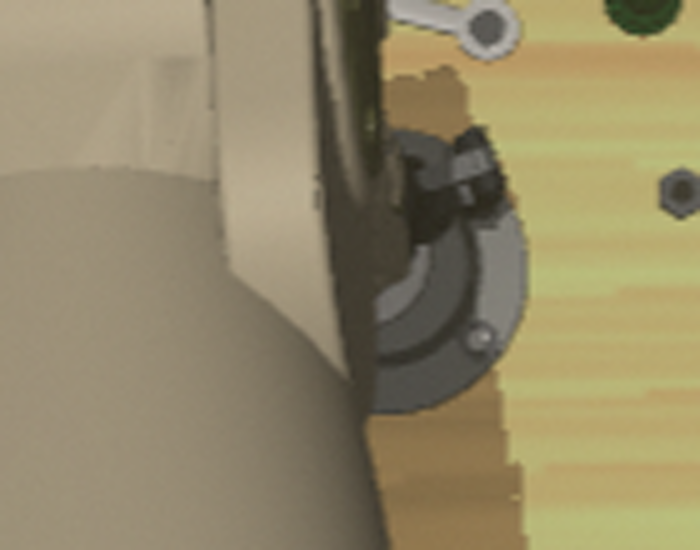

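```bash
cat >> h.py <<'E'
from scipy.optimize import minimize
def ringfit(c,ro,ri,ztop,guess):
    """annulus fit on top-face points near world height ztop (uses rays, plane z=ztop), returns xy"""
    W=cloud(c); g=np.array(guess)
    m=(np.hypot(W[...,0]-g[0],W[...,1]-g[1])<ro+.008)&(np.abs(W[...,2]-ztop)<.004)&(c['depth']>0)
    rc=np.argwhere(m); hsv=cv2.cvtColor(c['pixels'],cv2.COLOR_RGB2HSV)
    rc=np.array([p for p in rc if hsv[p[0],p[1],2]>75 and hsv[p[0],p[1],1]<70])
    P=np.array([world(c,a,b,z=ztop)[:2] for a,b in rc])
    def f(q):
        d=np.hypot(*(P-q).T); e=np.maximum(d-ro,0)+np.maximum(ri-d,0); return np.minimum(e,.004).sum()
    best=min((minimize(f,g+np.array([a,b]),method='Nelder-Mead') for a in(-.004,0,.004) for b in(-.004,0,.004)),key=lambda r:r.fun)
    return best.x,best.fun/len(P),len(P)
E
python3 - <<'E'
from h import *
s=env.get_state();p=s['tcp_pos'];M=Rq(s['orientation'])
c=cam('scene');W=cloud(c);L=(W-p)@M
near=(np.hypot(L[...,0],L[...,1])<.03)
print('z hist',np.histogram(L[near][:,2],np.arange(-.01,.012,.001)))
for dz in (.001,.002,.003): 
    x,e,n=ringfit(c,.031,.014,p[2]+dz,p[:2]+0); print(dz,np.round(x,4),e,n, 'rel tool mm',np.round((M.T@np.r_[x-p[:2],0])*1e3,1))
# hub via boss/flange annuli in scene: boss top z .042, flange ring contour
for R_,z,ri in((.042,.042,.020),(.070,.020,.043)):
    m=(np.hypot(W[...,0]-.543,W[...,1]-.127)<R_+.01)&(np.abs(W[...,2]-z)<.004)&(c['depth']>0)
    P=np.array([world(c,a,b,z=z)[:2] for a,b in np.argwhere(m)])
    f=lambda q:(lambda d:np.minimum(np.maximum(d-R_,0)+np.maximum(ri-d,0),.004).sum())(np.hypot(*(P-q).T))
    b=minimize(f,[.543,.127],method='Nelder-Mead');print('hub',z,np.round(b.x,4),b.fun/len(P),len(P))
# arbor silhouette
for h in (.08,.085,.095,.1):
    m=(np.hypot(W[...,0]-.543,W[...,1]-.127)<.03)&(np.abs(W[...,2]-h)<.003)
    print(h,m.sum(),np.round(W[m].mean(0),4),np.round(W[m].min(0),4),np.round(W[m].max(0),4))
E
```

```text
z hist (array([ 1,  0,  1,  0,  1,  5, 10, 30, 51, 48, 28, 17, 13, 15,  9,  6, 12,
        1,  7,  6,  1]), array([-1.00000000e-02, -9.00000000e-03, -8.00000000e-03, -7.00000000e-03,
       -6.00000000e-03, -5.00000000e-03, -4.00000000e-03, -3.00000000e-03,
       -2.00000000e-03, -1.00000000e-03, -8.67361738e-18,  1.00000000e-03,
        2.00000000e-03,  3.00000000e-03,  4.00000000e-03,  5.00000000e-03,
        6.00000000e-03,  7.00000000e-03,  8.00000000e-03,  9.00000000e-03,
        1.00000000e-02,  1.10000000e-02]))
0.001 [0.5409 0.1252] 8.113628267283836e-05 186 rel tool mm [ 0.2  1.1 -0. ]
0.002 [0.5411 0.125 ] 2.388908759839491e-05 176 rel tool mm [ 0.3  1.3 -0. ]
0.003 [0.5421 0.1245] 5.069266343231427e-05 162 rel tool mm [ 1.1  2.2 -0. ]
hub 0.042 [0.5449 0.1274] 0.00024435318590167925 407
hub 0.02 [0.5442 0.1275] 6.010667465749667e-05 653
0.08 21 [0.5496 0.126  0.0799] [0.5423 0.1136 0.0771] [0.5557 0.137  0.0827]
0.085 21 [0.5491 0.1263 0.0851] [0.5438 0.1142 0.0821] [0.5548 0.1369 0.088 ]
0.095 25 [0.5482 0.1249 0.0951] [0.5378 0.1139 0.092 ] [0.5538 0.1374 0.0977]
0.1 25 [0.5468 0.1267 0.0997] [0.5378 0.1165 0.0971] [0.5533 0.1359 0.1028]
```

```bash
python3 -m creep '{"hand":[50,50,50,50,50],"delta_pos":[[0.0041,-0.0011,0.006],[0,0,0.01],[0,0,0.01],[0,0,0.004],[0,0,0]],"turn":[0,0,0,0,0]}' 90
python3 - <<'E'
from h import *
go(.5427,.1293,.1146)
s=env.get_state();p=s['tcp_pos']
c=cam('scene'); print(ringfit(c,.031,.014,p[2]+.002,p[:2]+0))
r,q=proj(c,p);r=int(r);q=int(q)
cv2.imwrite(f'pics/h2.png',cv2.resize(c['pixels'][r-50:r+60,q-70:q+70],None,fx=5,fy=5,interpolation=cv2.INTER_CUBIC)[:,:,::-1])
E
```

```text
clock: 7.02
tcp_pos: [0.5431, 0.1282, 0.1178]
orientation: [-0.0, 0.983, 0.182, -0.001]
wrist_force: [-0.6, 0.4, -2.7]
finger_gap: 0.058
t 7.02 tcp [0.5431 0.1282 0.1178] units [ 0.     -0.0014  0.004 ] min rows 0.1 yaw 20.9 tilt [-0.003 -0.    -1.   ] F [-0.6  0.4 -2.7] gap 58.0 nose 0.011
(array([0.54387727, 0.12701403]), np.float64(5.465545137845714e-05), 178)
```

View pics/h2.png

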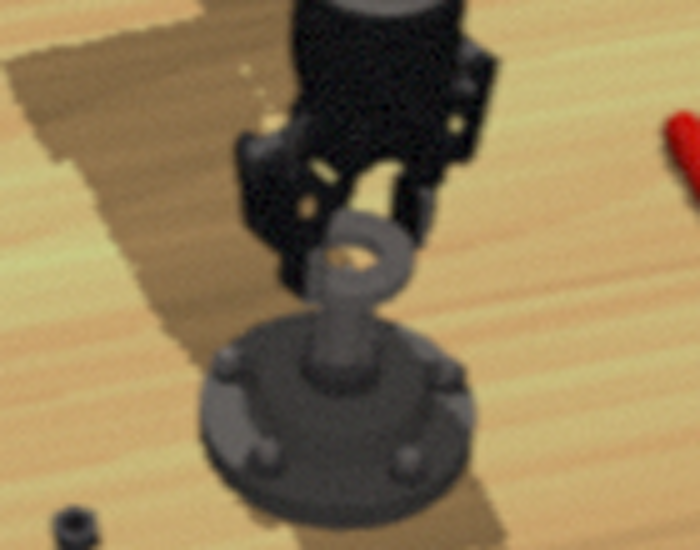

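Arbor tip is visible in the bore at crop (345,260). Down by feel.

```bash
python3 -m creep '{"hand":[50,50,50,50,50],"delta_pos":[[0,0,0.004],[0,0,0.004],[0,0,0.003],[0,0,0.002],[0,0,0.001]],"turn":[0,0,0,0,0]}' 90
python3 -m creep '{"hand":[50,50,50,50,50],"delta_pos":[[0,0,0.002],[0,0,0.002],[0,0,0.002],[0,0,0.001],[0,0,0]],"turn":[0,0,0,0,0]}' 90
```

```text
clock: 7.48
tcp_pos: [0.5441, 0.1287, 0.108]
orientation: [0.0, 0.983, 0.182, -0.0]
wrist_force: [-0.3, -0.1, -2.0]
finger_gap: 0.0578
clock: 7.9
tcp_pos: [0.5445, 0.1285, 0.1027]
orientation: [0.0, 0.983, 0.182, 0.0]
wrist_force: [0.7, -1.3, -2.1]
finger_gap: 0.058
```

```bash
python3 -m creep '{"hand":[50,50,50,50,50],"delta_pos":[[-0.0008,0,0.002],[0,0,0.002],[0,0,0.002],[0,0,0.001],[0,0,0]],"turn":[0,0,0,0,0]}' 90
python3 -m creep '{"hand":[50,50,50,50,50],"delta_pos":[[0,0,0.001],[0,0,0.001],[0,0,0.001],[0,0,0.001],[0,0,0]],"turn":[0,0,0,0,0]}' 90
```

```text
clock: 8.32
tcp_pos: [0.544, 0.1286, 0.097]
orientation: [-0.0, 0.983, 0.182, 0.0]
wrist_force: [1.0, -0.5, -0.5]
finger_gap: 0.0579
clock: 8.73
tcp_pos: [0.5437, 0.1285, 0.0937]
orientation: [0.0, 0.983, 0.182, 0.0]
wrist_force: [1.4, -0.1, -0.3]
finger_gap: 0.0581
```

```bash
python3 -m creep '{"hand":[50,50,50,50,50],"delta_pos":[[0,0,0.003],[0,0,0.003],[0,0,0.003],[0,0,0.003],[0,0,0]],"turn":[0,0,0,0,0]}' 90
python3 -m creep '{"hand":[50,50,50,50,50],"delta_pos":[[0,0,0.0015],[0,0,0.0015],[0,0,0.001],[0,0,0.001],[0,0,0]],"turn":[0,0,0,0,0]}' 90
```

```text
clock: 9.15
tcp_pos: [0.5435, 0.1284, 0.0835]
orientation: [-0.0, 0.983, 0.182, -0.0]
wrist_force: [2.0, -0.6, -2.4]
finger_gap: 0.0579
clock: 9.57
tcp_pos: [0.5437, 0.1285, 0.0801]
orientation: [0.0, 0.983, 0.182, -0.0]
wrist_force: [1.1, 0.7, 0.2]
finger_gap: 0.0577
```

```bash
python3 -m creep '{"hand":[50,50,50,50,50],"delta_pos":[[0,0,0.001],[0,0,0.001],[0,0,0.001],[0,0,0.0005],[0,0,0]],"turn":[0,0,0,0,0]}' 90
python3 -m creep '{"hand":[50,50,50,50,50],"delta_pos":[[0,0,0.001],[0,0,0.0005],[0,0,0.0005],[0,0,0.0005],[0,0,0]],"turn":[0,0,0,0,0]}' 90
```

```text
clock: 9.98
tcp_pos: [0.5436, 0.1285, 0.0773]
orientation: [0.0, 0.983, 0.182, -0.0]
wrist_force: [1.7, 0.0, -0.1]
finger_gap: 0.0578
clock: 10.4
tcp_pos: [0.5437, 0.1285, 0.0754]
orientation: [0.0, 0.983, 0.182, -0.0]
wrist_force: [1.1, 0.7, 0.0]
finger_gap: 0.0581
```

Run:
```python
from h import *
c=cam('scene');W=cloud(c);p=env.get_state()['tcp_pos']
for n in ('scene',):
    r,q=proj(c,[.544,.127,.06]);r=int(r);q=int(q)
    cv2.imwrite(f'pics/h3.png',cv2.resize(c['pixels'][r-50:r+50,q-50:q+50],None,fx=6,fy=6,interpolation=cv2.INTER_CUBIC)[:,:,::-1])
print(ringfit(c,.031,.014,p[2]+.002,p[:2]+0))
```

```text
(array([0.54362612, 0.12746052]), np.float64(0.00017022307047396995), 143)
```

View pics/h3.png

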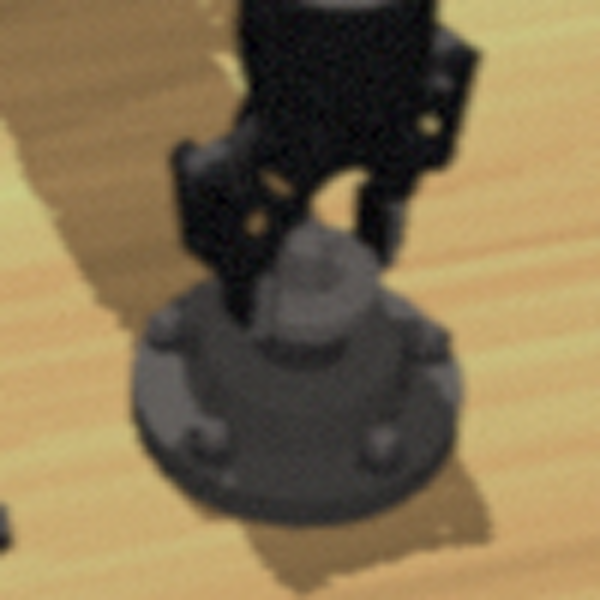

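The ring is on the arbor at crop (318,290), with dark arbor or collar showing under it at (300,345). I'll keep feeling downward.

```bash
python3 -m creep '{"hand":[50,50,50,50,50],"delta_pos":[[0,0,0.0006],[0,0,0.0006],[0,0,0.0006],[0,0,0.0006],[0,0,0]],"turn":[0,0,0,0,0]}' 90
```

```text
clock: 10.87
tcp_pos: [0.5437, 0.1285, 0.0734]
orientation: [0.0, 0.983, 0.182, -0.0]
wrist_force: [1.5, -0.3, 0.8]
finger_gap: 0.0575
```

```bash
python3 -m creep '{"hand":[50,50,50,50,50],"delta_pos":[[0,0,0.0006],[0,0,0.0006],[0,0,0.0006],[0,0,0.0006],[0,0,0]],"turn":[0,0,0,0,0]}' 90
```

```text
clock: 11.28
tcp_pos: [0.5437, 0.1285, 0.0715]
orientation: [0.0, 0.983, 0.182, -0.0]
wrist_force: [1.3, -0.8, 0.1]
finger_gap: 0.0575
```

```bash
python3 -m creep '{"hand":[50,50,50,50,50],"delta_pos":[[0,0,0.0006],[0,0,0.0006],[0,0,0.0006],[0,0,0.0006],[0,0,0]],"turn":[0,0,0,0,0]}' 90
```

```text
clock: 11.7
tcp_pos: [0.5437, 0.1285, 0.0696]
orientation: [0.0, 0.983, 0.182, -0.0]
wrist_force: [1.4, -0.7, 0.1]
finger_gap: 0.0583
```

```bash
python3 -m creep '{"hand":[50,50,50,50,50],"delta_pos":[[0,0,0.0006],[0,0,0.0006],[0,0,0.0006],[0,0,0.0006],[0,0,0]],"turn":[0,0,0,0,0]}' 90
```

```text
clock: 12.12
tcp_pos: [0.5437, 0.1285, 0.0677]
orientation: [0.0, 0.983, 0.182, -0.0]
wrist_force: [0.9, 0.9, -0.0]
finger_gap: 0.0578
```

```bash
python3 -m creep '{"hand":[50,50,50,50,50],"delta_pos":[[0,0,0.0006],[0,0,0.0006],[0,0,0.0006],[0,0,0.0006],[0,0,0]],"turn":[0,0,0,0,0]}' 90
```

```text
clock: 12.53
tcp_pos: [0.5436, 0.1285, 0.0657]
orientation: [0.0, 0.983, 0.182, -0.0]
wrist_force: [1.0, -0.1, -0.2]
finger_gap: 0.0579
```

```bash
python3 -m creep '{"hand":[50,50,50,50,50],"delta_pos":[[0,0,0.0006],[0,0,0.0006],[0,0,0.0006],[0,0,0.0006],[0,0,0]],"turn":[0,0,0,0,0]}' 90
```

```text
clock: 12.95
tcp_pos: [0.5437, 0.1285, 0.0638]
orientation: [0.0, 0.983, 0.182, -0.0]
wrist_force: [0.9, 0.1, 0.3]
finger_gap: 0.0577
```

```bash
python3 -m creep '{"hand":[50,50,50,50,50],"delta_pos":[[0,0,0.0006],[0,0,0.0006],[0,0,0.0006],[0,0,0.0006],[0,0,0]],"turn":[0,0,0,0,0]}' 90
```

```text
clock: 13.37
tcp_pos: [0.5438, 0.1285, 0.0628]
orientation: [0.0, 0.983, 0.182, 0.0]
wrist_force: [-0.5, -0.3, 7.2]
finger_gap: 0.0578
```

Contact with the collar: force rose by 7 N and the descent stalled, so the collar top is about 54 mm. A touch more, then release.

```bash
python3 -m creep '{"hand":[50,50,50,50,50],"delta_pos":[[0,0,0.0004],[0,0,0],[0,0,0],[0,0,0],[0,0,0]],"turn":[0,0,0,0,0]}' 90
python3 -m creep '{"hand":[66,75,75,75,75],"delta_pos":[[0,0,0],[0,0,0],[0,0,0],[0,0,-0.01],[0,0,-0.03]],"turn":[0,0,0,0,0]}' 90
python3 -c "
from h import *
go(.624,-.201,.15)"
```

```text
clock: 13.78
tcp_pos: [0.5438, 0.1285, 0.0628]
orientation: [0.0, 0.983, 0.182, 0.0]
wrist_force: [-1.2, -0.9, 8.8]
finger_gap: 0.0577
clock: 14.2
tcp_pos: [0.5406, 0.1282, 0.0908]
orientation: [-0.0, 0.983, 0.182, -0.004]
wrist_force: [0.3, 0.2, -0.0]
finger_gap: 0.0747
t 14.2 tcp [0.5406 0.1282 0.0908] units [-0.0504  0.4214 -0.0745] min rows 8.3 yaw 21.0 tilt [-0.008 -0.001 -1.   ] F [ 0.3  0.2 -0. ] gap 74.7 nose 0.011
```

```bash
python3 -m creep '{"hand":[75,75,75,60,60],"delta_pos":[[0,0,-0.035],[0,0,-0.035],[-0.005,0.035,-0.01],[-0.005,0.046,0],[-0.005,0.048,0]],"turn":[0,0,0,0,0]}' 90
python3 - <<'E'
from h import *
c=cam('scene'); 
for z in (.064,.066,.068): print(z,ringfit(c,.031,.014,z,[.544,.127]))
W=cloud(c)
m=(np.hypot(W[...,0]-.544,W[...,1]-.127)<.030)&(np.hypot(W[...,0]-.544,W[...,1]-.127)>.017)&(W[...,2]>.05)&(W[...,2]<.085)
print(np.histogram(W[m][:,2],np.arange(.05,.085,.002)))
r,q=proj(c,[.544,.127,.06]);r=int(r);q=int(q)
cv2.imwrite(f'pics/h4.png',cv2.resize(c['pixels'][r-50:r+50,q-50:q+50],None,fx=6,fy=6,interpolation=cv2.INTER_CUBIC)[:,:,::-1])
go(.624,-.201,.15)
E
```

```text
clock: 14.62
tcp_pos: [0.57, 0.0277, 0.1596]
orientation: [0.0, 0.983, 0.183, 0.001]
wrist_force: [0.5, 0.6, -0.7]
finger_gap: 0.0603
0.064 (array([0.54309422, 0.12813097]), np.float64(0.00021516565513105167), 247)
0.066 (array([0.54424426, 0.12742507]), np.float64(0.00017248178370284613), 227)
0.068 (array([0.54448742, 0.12755289]), np.float64(0.00014783694349103604), 175)
(array([ 2,  4,  8, 11, 10, 23, 42, 84, 40,  6,  0,  0,  0,  0,  0,  0,  0]), array([0.05 , 0.052, 0.054, 0.056, 0.058, 0.06 , 0.062, 0.064, 0.066,
       0.068, 0.07 , 0.072, 0.074, 0.076, 0.078, 0.08 , 0.082, 0.084]))
t 14.67 tcp [0.5723 0.0205 0.159 ] units [-0.0375  0.2818  0.0128] min rows 5.5 yaw 20.7 tilt [ 0.004 -0.005 -1.   ] F [ 2.9 -4.3 -0.5] gap 60.1 nose 0.011
```

View pics/h4.png

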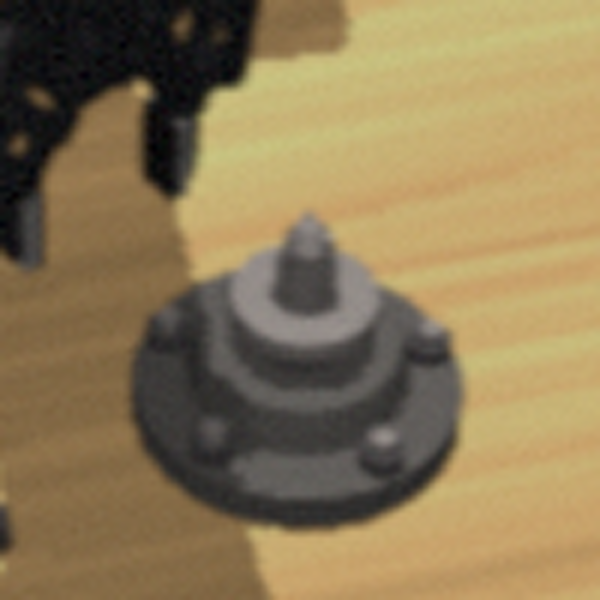

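```bash
python3 -m creep '{"hand":[60,60,60,60,60],"delta_pos":[[-0.006,0.047,0],[-0.006,0.047,0],[-0.006,0.047,0.002],[-0.006,0.047,0.004],[-0.006,0.047,0.007]],"turn":[0,0,0,0,0]}' 90
python3 -m creep '{"hand":[60,60,60,60,60],"delta_pos":[[-0.005,0.037,0.02],[-0.0025,0.01,0.03],[0,0,0.04],[0,0,0.03],[0,0,0]],"turn":[0,0,0,0,0]}' 90
python3 -c "
from h import *
go(.6238,-.201,.0115)"
```

```text
clock: 15.08
tcp_pos: [0.6146, -0.158, 0.1481]
orientation: [0.0, 0.983, 0.182, 0.0]
wrist_force: [0.7, -0.4, 0.7]
finger_gap: 0.0597
clock: 15.5
tcp_pos: [0.618, -0.1923, 0.0455]
orientation: [-0.003, 0.983, 0.181, -0.004]
wrist_force: [-1.2, 0.4, -0.7]
finger_gap: 0.0602
t 15.5 tcp [ 0.618  -0.1923  0.0455] units [0.0033 0.013  0.0424] min rows 0.9 yaw 20.9 tilt [-0.01   0.004 -1.   ] F [-1.2  0.4 -0.7] gap 60.2 nose 0.011
```

```bash
python3 -m creep '{"hand":[60,60,60,60,60],"delta_pos":[[0.003,0.012,0],[0,0,0.01],[0,0,0],[0,0,0],[0,0,0]],"turn":[0,0,0,0,0]}' 90
python3 - <<'E'
from h import *
go(.6238,-.201,.0115)
c=cam('scene');p=env.get_state()['tcp_pos']
print(ringfit(c,.026,.013,.008,[.624,-.201]),ringfit(c,.026,.013,.010,[.624,-.201]))
r,q=proj(c,[.624,-.201,.02]);r=int(r);q=int(q)
cv2.imwrite(f'pics/m1.png',cv2.resize(c['pixels'][r-50:r+50,q-50:q+50],None,fx=6,fy=6,interpolation=cv2.INTER_CUBIC)[:,:,::-1])
E
```

```text
clock: 15.92
tcp_pos: [0.6285, -0.2018, 0.0447]
orientation: [0.001, 0.983, 0.182, 0.001]
wrist_force: [-0.5, -0.3, 0.1]
finger_gap: 0.0605
t 15.92 tcp [ 0.6285 -0.2018  0.0447] units [-0.0052 -0.0031  0.0415] min rows 0.8 yaw 21.0 tilt [ 0.002 -0.001 -1.   ] F [-0.5 -0.3  0.1] gap 60.5 nose 0.011
(array([ 0.62333332, -0.20049155]), np.float64(2.8667616369637938e-05), 243) (array([ 0.62442022, -0.20139857]), np.float64(3.5870455982146963e-06), 218)
```

View pics/m1.png

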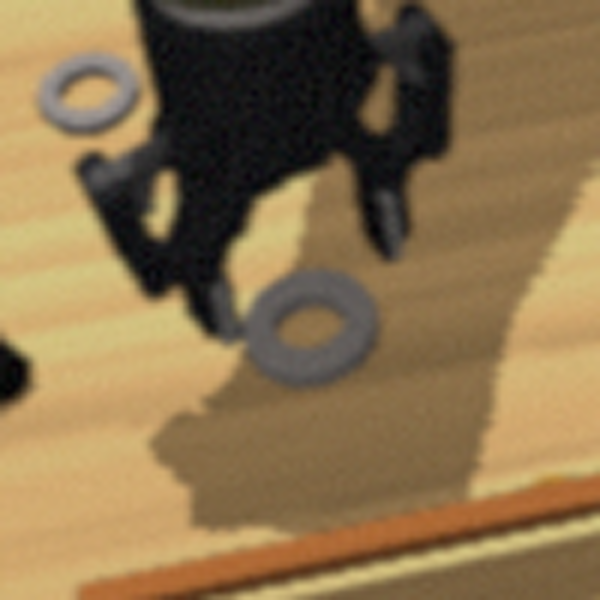

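```bash
python3 -m creep '{"hand":[60,60,60,60,60],"delta_pos":[[-0.0047,-0.003,0.012],[0,0,0.012],[0,0,0.006],[0,0,0],[0,0,0]],"turn":[0,0,0,0,0]}' 90
python3 -c "
from h import *
go(.624,-.2005,.0115)"
```

```text
clock: 16.38
tcp_pos: [0.6231, -0.2006, 0.0189]
orientation: [-0.0, 0.983, 0.182, -0.0]
wrist_force: [-0.0, 0.0, 0.2]
finger_gap: 0.0603
t 16.38 tcp [ 0.6231 -0.2006  0.0189] units [0.0011 0.0003 0.0093] min rows 0.2 yaw 21.0 tilt [-0.001  0.    -1.   ] F [-0.   0.   0.2] gap 60.3 nose 0.011
```

```bash
python3 -m creep '{"hand":[60,60,60,52,40],"delta_pos":[[0.001,0,0.005],[0,0,0.004],[0,0,0],[0,0,0],[0,0,0]],"turn":[0,0,0,0,0]}' 90
python3 -m creep '{"hand":[40,40,40,40,40],"delta_pos":[[0,0,0],[0,0,0],[0,0,0],[0,0,0],[0,0,-0.02]],"turn":[0,0,0,0,0]}' 90
python3 -c "
from h import *
go(.5437,.1287,.145)"
```

```text
clock: 16.8
tcp_pos: [0.6243, -0.2006, 0.0132]
orientation: [0.0, 0.983, 0.182, 0.0]
wrist_force: [-1.7, 0.6, 3.4]
finger_gap: 0.047
clock: 17.22
tcp_pos: [0.622, -0.1996, 0.0256]
orientation: [-0.001, 0.983, 0.182, -0.002]
wrist_force: [0.3, 0.6, -2.8]
finger_gap: 0.0467
t 17.22 tcp [ 0.622  -0.1996  0.0256] units [ 0.0548 -0.4188 -0.148 ] min rows 8.6 yaw 21.0 tilt [-0.005  0.002 -1.   ] F [ 0.3  0.6 -2.8] gap 46.7 nose 0.011
```

```bash
python3 -m creep '{"hand":[40,40,40,40,40],"delta_pos":[[0,0,-0.035],[0,-0.005,-0.04],[0.005,-0.03,-0.03],[0.006,-0.044,-0.015],[0.006,-0.045,-0.01]],"turn":[0,0,0,0,0]}' 90
python3 -m creep '{"hand":[40,40,40,40,40],"delta_pos":[[0.006,-0.045,0],[0.006,-0.045,0],[0.006,-0.045,0],[0.006,-0.045,0],[0.006,-0.045,0]],"turn":[0,0,0,0,0]}' 90
python3 -m creep '{"hand":[40,40,40,40,40],"delta_pos":[[0.006,-0.045,0],[0.002,-0.02,0],[0,-0.005,0],[0,0,0],[0,0,0]],"turn":[0,0,0,0,0]}' 90
python3 -c "
from h import *
go(.5437,.1287,.128)"
```

```text
clock: 17.63
tcp_pos: [0.6025, -0.1034, 0.1345]
orientation: [0.001, 0.984, 0.181, 0.002]
wrist_force: [0.5, 1.0, -0.7]
finger_gap: 0.0467
clock: 18.05
tcp_pos: [0.5586, 0.0752, 0.1322]
orientation: [0.0, 0.983, 0.182, 0.0]
wrist_force: [0.3, 0.5, -1.6]
finger_gap: 0.047
clock: 18.47
tcp_pos: [0.5455, 0.1278, 0.1321]
orientation: [0.0, 0.983, 0.182, 0.0]
wrist_force: [0.5, -0.8, -1.7]
finger_gap: 0.0468
t 18.47 tcp [0.5455 0.1278 0.1321] units [-0.0017 -0.0018  0.0051] min rows 0.1 yaw 21.0 tilt [ 0.    -0.001 -1.   ] F [ 0.5 -0.8 -1.7] gap 46.8 nose 0.011
```

Run:
```python
from h import *
s=env.get_state();p=s['tcp_pos'];M=Rq(s['orientation'])
c=cam('scene')
for dz in(-.003,-.004,-.005):
    x,e,n=ringfit(c,.026,.013,p[2]+dz,p[:2]+0);print(dz,np.round(x,4),e,n,'tool mm',np.round(M.T@np.r_[x-p[:2],0]*1e3,1))
r,q=proj(c,p);r=int(r);q=int(q)
cv2.imwrite(f'pics/m2.png',cv2.resize(c['pixels'][r-50:r+50,q-50:q+50],None,fx=6,fy=6,interpolation=cv2.INTER_CUBIC)[:,:,::-1])
go(.5437,.1287,.12)
```

```text
-0.003 [0.5473 0.1258] 0.00013060978933589055 97 tool mm [1.  2.5 0. ]
-0.004 [0.5461 0.1255] 0.000145569293133107 109 tool mm [-0.3  2.4  0. ]
-0.005 [0.546  0.1259] 0.0001720529955202396 119 tool mm [-0.3  2.   0. ]
t 18.52 tcp [0.5457 0.1273 0.1321] units [-0.0017 -0.0025  0.0151] min rows 0.3 yaw 20.9 tilt [ 0.    -0.001 -1.   ] F [ 0.8 -0.1 -1.3] gap 46.9 nose 0.011
```

View pics/m2.png

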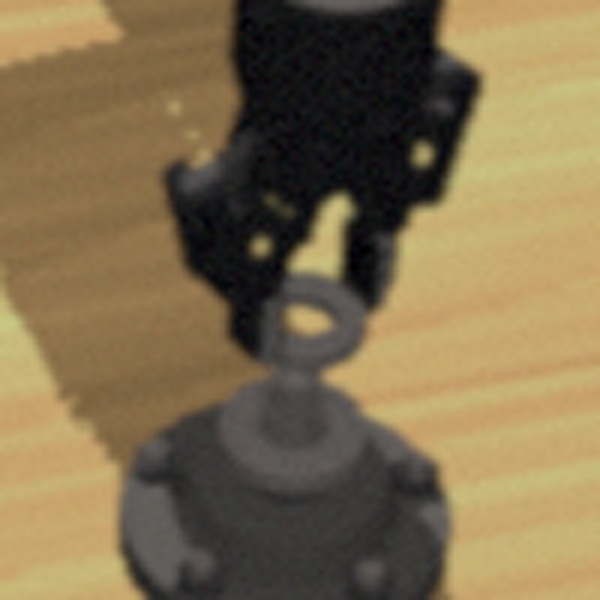

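```bash
python3 -m creep '{"hand":[40,40,40,40,40],"delta_pos":[[-0.0018,-0.0022,0.005],[0,0,0.007],[0,0,0.006],[0,0,0.003],[0,0,0]],"turn":[0,0,0,0,0]}' 90
python3 -m creep '{"hand":[40,40,40,40,40],"delta_pos":[[0,0,0.002],[0,0,0.002],[0,0,0.002],[0,0,0.001],[0,0,0]],"turn":[0,0,0,0,0]}' 90
```

```text
clock: 18.93
tcp_pos: [0.5427, 0.1288, 0.1141]
orientation: [-0.0, 0.983, 0.181, -0.001]
wrist_force: [-1.0, -0.4, -0.6]
finger_gap: 0.0469
clock: 19.35
tcp_pos: [0.5433, 0.1294, 0.1096]
orientation: [0.0, 0.983, 0.182, -0.0]
wrist_force: [0.1, -0.0, -1.2]
finger_gap: 0.0469
```

```bash
python3 -m creep '{"hand":[40,40,40,40,40],"delta_pos":[[0,0.0008,0.001],[0,0,0.0015],[0,0,0.0015],[0,0,0.001],[0,0,0]],"turn":[0,0,0,0,0]}' 90
python3 -m creep '{"hand":[40,40,40,40,40],"delta_pos":[[0,0,0.001],[0,0,0.0015],[0,0,0.0015],[0,0,0.001],[0,0,0]],"turn":[0,0,0,0,0]}' 90
```

```text
clock: 19.77
tcp_pos: [0.5439, 0.1287, 0.1059]
orientation: [0.0, 0.983, 0.182, 0.0]
wrist_force: [0.8, -1.0, 0.4]
finger_gap: 0.0468
clock: 20.18
tcp_pos: [0.5439, 0.1288, 0.1018]
orientation: [0.0, 0.983, 0.182, 0.0]
wrist_force: [0.8, -0.5, 2.0]
finger_gap: 0.0469
```

```bash
python3 -m creep '{"hand":[40,40,40,40,40],"delta_pos":[[0,0,0.002],[0,0,0.002],[0,0,0.002],[0,0,0.002],[0,0,0]],"turn":[0,0,0,0,0]}' 90
python3 -m creep '{"hand":[40,40,40,40,40],"delta_pos":[[0,0,0.002],[0,0,0.002],[0,0,0.002],[0,0,0.002],[0,0,0]],"turn":[0,0,0,0,0]}' 90
```

```text
clock: 20.6
tcp_pos: [0.5436, 0.1287, 0.0949]
orientation: [0.0, 0.983, 0.182, -0.0]
wrist_force: [1.5, -0.9, -0.2]
finger_gap: 0.0465
clock: 21.02
tcp_pos: [0.5436, 0.1287, 0.0885]
orientation: [0.0, 0.983, 0.182, -0.0]
wrist_force: [2.6, -0.3, -0.2]
finger_gap: 0.0467
```

```bash
python3 -m creep '{"hand":[40,40,40,40,40],"delta_pos":[[0,0,0.0015],[0,0,0.0015],[0,0,0.0015],[0,0,0.0005],[0,0,0]],"turn":[0,0,0,0,0]}' 90
```

```text
clock: 21.43
tcp_pos: [0.5436, 0.1288, 0.0848]
orientation: [0.0, 0.983, 0.182, 0.0]
wrist_force: [2.3, -0.9, 1.8]
finger_gap: 0.0471
```

```bash
python3 -m creep '{"hand":[40,40,40,40,40],"delta_pos":[[0,0,0.0006],[0,0,0.0006],[0,0,0.0006],[0,0,0.0006],[0,0,0]],"turn":[0,0,0,0,0]}' 90
```

```text
clock: 21.85
tcp_pos: [0.5436, 0.1288, 0.0829]
orientation: [0.0, 0.983, 0.182, 0.0]
wrist_force: [2.1, -0.3, 2.4]
finger_gap: 0.0464
```

```bash
python3 -m creep '{"hand":[40,40,40,40,40],"delta_pos":[[0,0,0.0006],[0,0,0.0006],[0,0,0.0006],[0,0,0.0006],[0,0,0]],"turn":[0,0,0,0,0]}' 90
```

```text
clock: 22.27
tcp_pos: [0.5436, 0.1288, 0.0809]
orientation: [0.0, 0.983, 0.182, -0.0]
wrist_force: [1.0, -1.6, 2.8]
finger_gap: 0.047
```

```bash
python3 -m creep '{"hand":[40,40,40,40,40],"delta_pos":[[0,0,0.0005],[0,0,0.0005],[0,0,0.0005],[0,0,0.0005],[0,0,0]],"turn":[0,0,0,0,0]}' 90
```

```text
clock: 22.68
tcp_pos: [0.5436, 0.1288, 0.0795]
orientation: [0.0, 0.983, 0.182, 0.0]
wrist_force: [1.2, -0.1, 3.3]
finger_gap: 0.0469
```

```bash
python3 -m creep '{"hand":[40,40,40,40,40],"delta_pos":[[0,0,0.0005],[0,0,0.0005],[0,0,0.0005],[0,0,0],[0,0,0]],"turn":[0,0,0,0,0]}' 90
```

```text
clock: 23.1
tcp_pos: [0.5437, 0.1288, 0.0792]
orientation: [0.0, 0.983, 0.182, 0.0]
wrist_force: [-0.4, -0.5, 9.5]
finger_gap: 0.0472
```

Contact at the expected height. A small extra press, then release and check.

```bash
python3 -m creep '{"hand":[40,40,40,40,40],"delta_pos":[[0,0,0.0003],[0,0,0],[0,0,0],[0,0,0],[0,0,0]],"turn":[0,0,0,0,0]}' 90
python3 -m creep '{"hand":[56,65,65,65,65],"delta_pos":[[0,0,0],[0,0,0],[0,0,0],[0,0,-0.01],[0,0,-0.03]],"turn":[0,0,0,0,0]}' 90
python3 -m creep '{"hand":[65,65,65,52,52],"delta_pos":[[0,0,-0.035],[0,0,-0.02],[-0.008,0.03,-0.005],[-0.012,0.042,0],[-0.013,0.045,0]],"turn":[0,0,0,0,0]}' 90
python3 - <<'E'
from h import *
go(.4775,-.274,.15)
c=cam('scene'); 
for z in (.072,.074,.076): print(z,ringfit(c,.026,.013,z,[.544,.127]))
W=cloud(c)
d=np.hypot(W[...,0]-.544,W[...,1]-.1275)
for a,b in((.016,.025),(.0275,.031)):
    m=(d<b)&(d>a)&(W[...,2]>.05)&(W[...,2]<.095); print(np.histogram(W[m][:,2],np.arange(.05,.092,.002))[0])
r,q=proj(c,[.544,.127,.06]);r=int(r);q=int(q)
cv2.imwrite(f'pics/m4.png',cv2.resize(c['pixels'][r-50:r+50,q-50:q+50],None,fx=6,fy=6,interpolation=cv2.INTER_CUBIC)[:,:,::-1])
E
```

```text
clock: 23.52
tcp_pos: [0.5437, 0.1288, 0.0791]
orientation: [0.0, 0.983, 0.182, 0.0]
wrist_force: [-0.4, -1.5, 10.4]
finger_gap: 0.0469
clock: 23.93
tcp_pos: [0.5403, 0.1285, 0.1069]
orientation: [-0.0, 0.983, 0.182, -0.004]
wrist_force: [-0.2, 0.4, 0.2]
finger_gap: 0.0649
clock: 24.35
tcp_pos: [0.5525, 0.0321, 0.1591]
orientation: [0.0, 0.983, 0.183, 0.001]
wrist_force: [0.2, -0.2, -0.7]
finger_gap: 0.0516
t 24.35 tcp [0.5525 0.0321 0.1591] units [-0.2255  0.323   0.0112] min rows 7.6 yaw 21.1 tilt [ 0.001  0.    -1.   ] F [ 0.2 -0.2 -0.7] gap 51.6 nose 0.011
0.072 (array([0.54196111, 0.12835109]), np.float64(0.00046702881446906985), 161)
0.074 (array([0.54215958, 0.12854497]), np.float64(0.00026548588438527653), 174)
0.076 (array([0.54300494, 0.12760328]), np.float64(0.00023431448161134331), 164)
[ 0  0  0  0  2  5  9 15  8 14 11 30 58 24  0  0  0  0  0  0]
[ 0  1  8  6  8 14 18 14  3  0  1  2  0  0  0  0  0  0  0  0]
```

View pics/m4.png

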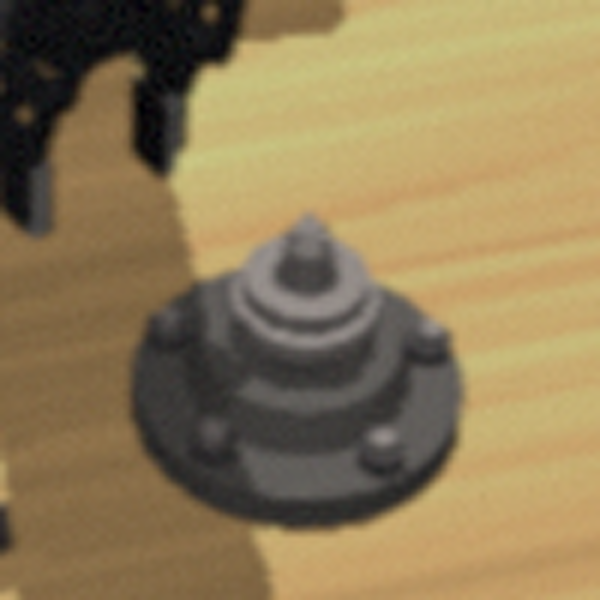

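```bash
python3 -m creep '{"hand":[50,50,50,50,50],"delta_pos":[[-0.025,0.036,0],[-0.025,0.036,0],[-0.025,0.036,0],[-0.025,0.036,0.002],[-0.025,0.036,0.004]],"turn":[0,0,0,0,0]}' 90
python3 -m creep '{"hand":[50,50,50,50,50],"delta_pos":[[-0.025,0.036,0.01],[-0.025,0.036,0.02],[-0.025,0.036,0.03],[-0.018,0.025,0.04],[-0.003,0.005,0.03]],"turn":[0,0,0,0,0]}' 90
python3 -m creep '{"hand":[50,50,50,50,50],"delta_pos":[[0,0,0],[0,0,0],[0,0,0],[0,0,0],[0,0,0]],"turn":[0,0,0,0,0]}' 90
python3 - <<'E'
from h import *
go(.478,-.274,.0150)
c=cam('scene');p=env.get_state()['tcp_pos']
print(ringfit(c,.021,.012,.006,[.478,-.274]),ringfit(c,.021,.012,.008,[.478,-.274]))
r,q=proj(c,[.478,-.274,.02]);r=int(r);q=int(q)
cv2.imwrite(f'pics/s1.png',cv2.resize(c['pixels'][r-50:r+50,q-50:q+50],None,fx=6,fy=6,interpolation=cv2.INTER_CUBIC)[:,:,::-1])
E
```

```text
clock: 24.82
tcp_pos: [0.5099, -0.1395, 0.1537]
orientation: [0.0, 0.983, 0.182, 0.0]
wrist_force: [0.7, -0.8, 0.0]
finger_gap: 0.0498
clock: 25.23
tcp_pos: [0.4774, -0.272, 0.0485]
orientation: [0.001, 0.984, 0.18, -0.0]
wrist_force: [0.0, 0.5, 0.0]
finger_gap: 0.0502
clock: 25.65
tcp_pos: [0.4799, -0.2681, 0.0517]
orientation: [0.001, 0.983, 0.183, 0.001]
wrist_force: [-0.1, 0.4, -0.1]
finger_gap: 0.0494
t 25.65 tcp [ 0.4799 -0.2681  0.0517] units [-0.005   0.0059  0.0458] min rows 0.9 yaw 21.1 tilt [ 0.003 -0.002 -1.   ] F [-0.1  0.4 -0.1] gap 49.4 nose 0.011
(array([ 0.47653511, -0.27330261]), np.float64(6.17376091634615e-05), 112) (array([ 0.47813897, -0.27226545]), np.float64(3.464368743945888e-05), 86)
```

View pics/s1.png

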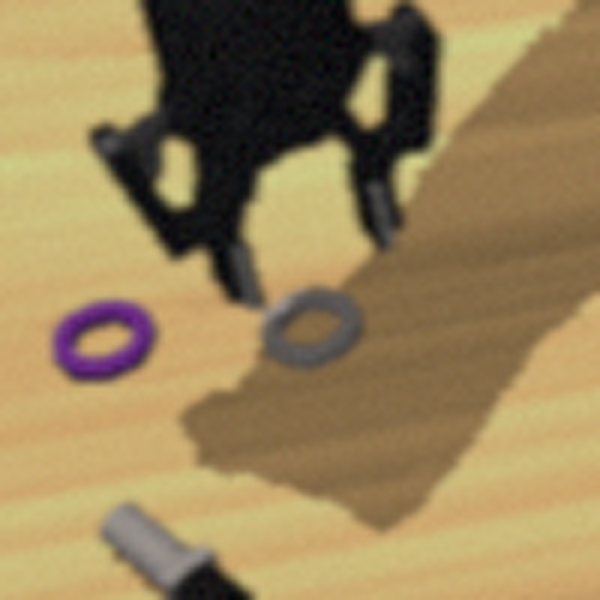

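The small grey ring is between the jaws at crop (312,327), and the purple one is well clear at (103,338).

```bash
python3 -m creep '{"hand":[50,50,50,50,50],"delta_pos":[[-0.0048,0.0055,0.012],[0,0,0.014],[0,0,0.01],[0,0,0],[0,0,0]],"turn":[0,0,0,0,0]}' 90
python3 -c "
from h import *
go(.478,-.2735,.015)"
```

```text
clock: 26.12
tcp_pos: [0.4759, -0.2733, 0.0203]
orientation: [-0.001, 0.983, 0.182, -0.001]
wrist_force: [0.2, 0.3, 1.4]
finger_gap: 0.05
t 26.12 tcp [ 0.4759 -0.2733  0.0203] units [0.0024 0.0012 0.0066] min rows 0.1 yaw 21.0 tilt [-0.001  0.001 -1.   ] F [0.2 0.3 1.4] gap 50.0 nose 0.011
```

```bash
python3 -m creep '{"hand":[50,50,50,42,30],"delta_pos":[[0.0015,0.0007,0.003],[0,0,0.003],[0,0,0],[0,0,0],[0,0,0]],"turn":[0,0,0,0,0]}' 80
python3 -c "
from h import *
go(.478,-.2735,.015)"
```

```text
clock: 26.53
tcp_pos: [0.4782, -0.2742, 0.0174]
orientation: [0.001, 0.983, 0.182, 0.0]
wrist_force: [-2.8, -6.4, 51.8]
finger_gap: 0.0325
t 26.53 tcp [ 0.4782 -0.2742  0.0174] units [ 0.0001 -0.0009  0.003 ] min rows 0.1 yaw 21.0 tilt [ 0.001 -0.001 -1.   ] F [-2.8 -6.4 51.8] gap 32.5 nose 0.011
```

Run:
```python
from h import *
c=cam('scene')
r,q=proj(c,[.478,-.274,.02]);r=int(r);q=int(q)
cv2.imwrite(f'pics/s2.png',cv2.resize(c['pixels'][r-50:r+50,q-50:q+50],None,fx=6,fy=6,interpolation=cv2.INTER_CUBIC)[:,:,::-1])
s=env.get_state();print(s['wrist_force'],s['finger_gap'],s['tcp_pos'],s['ft_torque'])
```

```text
[0.6782518  0.19093119 1.58248374] 0.030128679988076414 [ 0.47986086 -0.27542575  0.01871538] [-0.00348241 -0.05206495 -0.01011752]
```

View pics/s2.png

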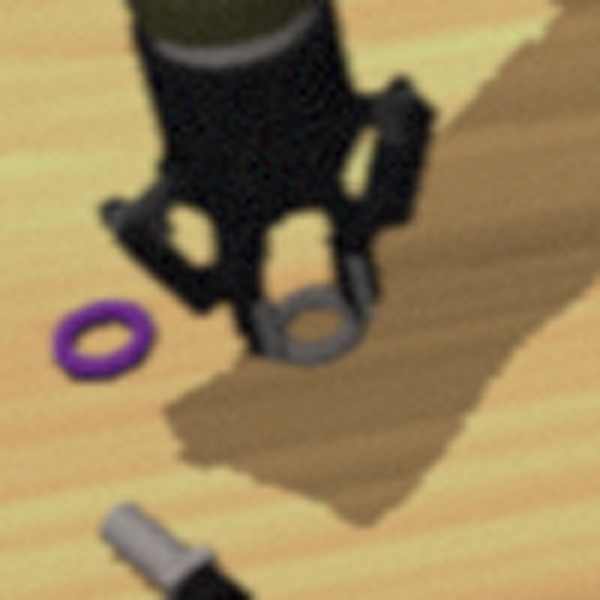

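The reading of 30 mm is tighter than the ring should allow, about 37 mm, so the grasp is bad. I'll reopen, back off and look.

```bash
python3 -m creep '{"hand":[32,40,50,52,52],"delta_pos":[[0,0,-0.002],[0,0,-0.002],[0,0,0],[0,0,0],[0,0,-0.01]],"turn":[0,0,0,0,0]}' 60
python3 -m creep '{"hand":[52,52,52,52,52],"delta_pos":[[0,0,-0.02],[0,0,0],[0,0,0],[0,0,0],[0,0,0]],"turn":[0,0,0,0,0]}' 60
python3 - <<'E'
from h import *
c=cam('scene')
print(ringfit(c,.021,.012,.006,[.478,-.274]),ringfit(c,.021,.012,.008,[.478,-.274]))
go(.478,-.274,.03)
r,q=proj(c,[.478,-.274,.02]);r=int(r);q=int(q)
cv2.imwrite(f'pics/s3.png',cv2.resize(c['pixels'][r-50:r+50,q-50:q+50],None,fx=6,fy=6,interpolation=cv2.INTER_CUBIC)[:,:,::-1])
E
```

```text
clock: 27.0
tcp_pos: [0.4765, -0.2729, 0.026]
orientation: [-0.001, 0.983, 0.182, -0.001]
wrist_force: [0.2, 0.5, 0.4]
finger_gap: 0.052
clock: 27.42
tcp_pos: [0.4773, -0.2735, 0.0427]
orientation: [-0.0, 0.983, 0.182, -0.0]
wrist_force: [0.3, 0.4, -0.4]
finger_gap: 0.0521
(array([ 0.4759561 , -0.27233973]), np.float64(1.976399556592122e-05), 108) (array([ 0.47731662, -0.27153333]), np.float64(1.73205665267513e-05), 91)
t 27.47 tcp [ 0.4773 -0.2734  0.0427] units [0.0006 0.001  0.0158] min rows 0.3 yaw 21.0 tilt [-0.001  0.001 -1.   ] F [ 0.6  0.8 -0.9] gap 51.6 nose 0.011
```

View pics/s3.png

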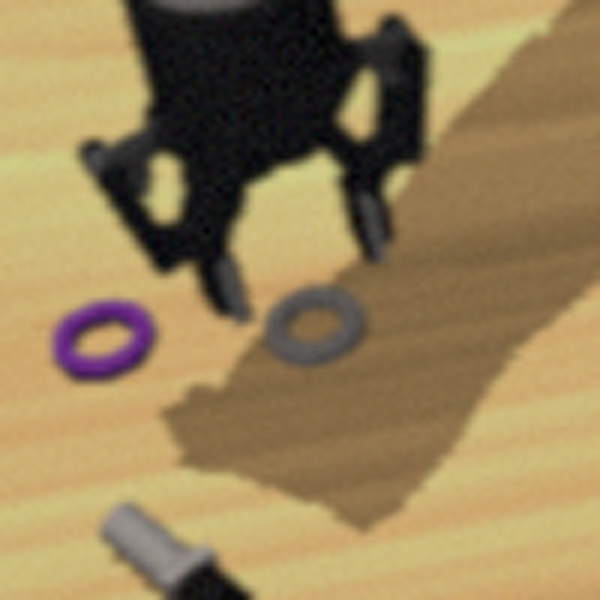

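The ring is barely displaced, now at crop (315,325). The fingertips ride higher when open than I assumed, so at TCP 15.5 mm they slid over the 8 mm ring. This time I'll go to about 10.5 mm.

```bash
python3 -m creep '{"hand":[52,52,52,52,52],"delta_pos":[[0.0006,-0.0025,0.01],[0,0,0.012],[0,0,0.008],[0,0,0],[0,0,0]],"turn":[0,0,0,0,0]}' 60
python3 -m creep '{"hand":[52,52,52,52,52],"delta_pos":[[0,0,0.002],[0,0,0.003],[0,0,0.0025],[0,0,0],[0,0,0]],"turn":[0,0,0,0,0]}' 60
python3 -c "
from h import *
go(.477,-.2712,.0105)"
```

```text
clock: 27.88
tcp_pos: [0.4767, -0.2712, 0.0182]
orientation: [-0.001, 0.983, 0.182, -0.001]
wrist_force: [-0.5, -0.8, -0.3]
finger_gap: 0.052
clock: 28.3
tcp_pos: [0.4775, -0.2718, 0.0133]
orientation: [0.0, 0.983, 0.182, -0.0]
wrist_force: [-0.1, 0.2, -0.1]
finger_gap: 0.0522
t 28.3 tcp [ 0.4775 -0.2718  0.0133] units [-0.0003 -0.0009  0.0035] min rows 0.1 yaw 21.0 tilt [ 0. -0. -1.] F [-0.1  0.2 -0.1] gap 52.2 nose 0.011
```

```bash
python3 -m creep '{"hand":[52,52,52,46,44],"delta_pos":[[0,-0.0005,0.002],[0,0,0.0013],[0,0,0],[0,0,0],[0,0,0]],"turn":[0,0,0,0,0]}' 60
```

```text
clock: 28.72
tcp_pos: [0.4774, -0.2715, 0.0108]
orientation: [0.0, 0.983, 0.182, 0.0]
wrist_force: [0.3, -0.5, 0.0]
finger_gap: 0.0441
```

```bash
python3 -m creep '{"hand":[40,36,32,32,32],"delta_pos":[[0,0,0],[0,0,0],[0,0,0],[0,0,0],[0,0,0]],"turn":[0,0,0,0,0]}' 70
```

```text
clock: 29.13
tcp_pos: [0.4775, -0.2716, 0.0116]
orientation: [0.0, 0.983, 0.182, 0.0]
wrist_force: [-0.7, 1.0, 5.8]
finger_gap: 0.0382
```

Gripped: the gap holds at 38.2 mm, as expected. Lift and carry.

```bash
python3 -m creep '{"hand":[32,32,32,32,32],"delta_pos":[[0,0,0],[0,0,-0.02],[0,0,-0.035],[0,0,-0.045],[0,0,-0.04]],"turn":[0,0,0,0,0]}' 80
python3 - <<'E'
from h import *
c=cam('scene');p=env.get_state()['tcp_pos']
r,q=proj(c,p);r=int(r);q=int(q)
cv2.imwrite(f'pics/s4.png',cv2.resize(c['pixels'][r-50:r+50,q-50:q+50],None,fx=6,fy=6,interpolation=cv2.INTER_CUBIC)[:,:,::-1])
go(.5437,.1287,.135)
E
```

```text
clock: 29.55
tcp_pos: [0.4768, -0.271, 0.1237]
orientation: [-0.001, 0.983, 0.182, -0.0]
wrist_force: [0.1, -0.5, -0.1]
finger_gap: 0.0374
t 29.6 tcp [ 0.48   -0.2733  0.1307] units [ 0.2542 -0.4407 -0.0076] min rows 9.8 yaw 21.0 tilt [ 0.007 -0.006 -1.   ] F [ 0.5 -1.8  3.7] gap 37.5 nose 0.011
```

View pics/s4.png

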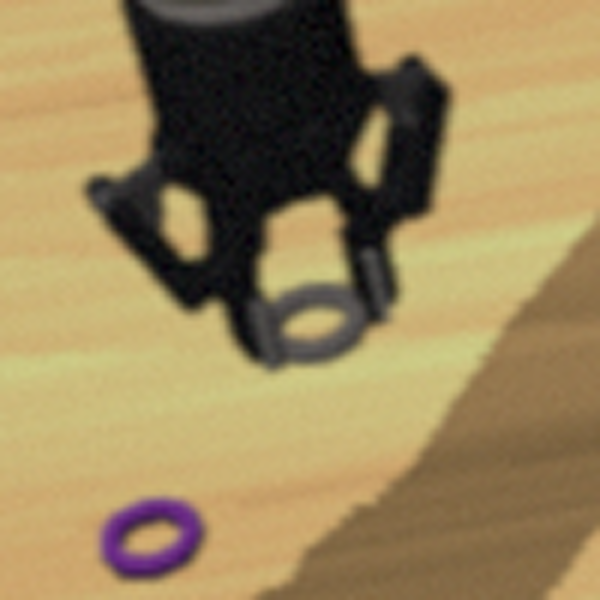

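The small ring is held level at crop (315,322), and the purple one stays on the bench. On to the hub.

```bash
python3 -m creep '{"hand":[32,32,32,32,32],"delta_pos":[[0.018,-0.031,0],[0.0235,-0.041,0],[0.0235,-0.041,0],[0.0235,-0.041,0],[0.0235,-0.041,0]],"turn":[0,0,0,0,0]}' 80
python3 -m creep '{"hand":[32,32,32,32,32],"delta_pos":[[0.0235,-0.041,0],[0.0235,-0.041,0],[0.0235,-0.041,0],[0.0235,-0.041,0],[0.0235,-0.041,0]],"turn":[0,0,0,0,0]}' 80
python3 -m creep '{"hand":[32,32,32,32,32],"delta_pos":[[0.018,-0.03,0],[0.005,-0.01,0],[0,0,0],[0,0,0],[0,0,0]],"turn":[0,0,0,0,0]}' 80
python3 - <<'E'
from h import *
s=env.get_state();p=s['tcp_pos'];M=Rq(s['orientation'])
c=cam('scene')
for dz in(-.003,-.004,-.005):
    x,e,n=ringfit(c,.021,.012,p[2]+dz,p[:2]+0);print(dz,np.round(x,4),e,n,'tool mm',np.round(M.T@np.r_[x-p[:2],0]*1e3,1))
r,q=proj(c,p);r=int(r);q=int(q)
cv2.imwrite(f'pics/s5.png',cv2.resize(c['pixels'][r-50:r+50,q-50:q+50],None,fx=6,fy=6,interpolation=cv2.INTER_CUBIC)[:,:,::-1])
go(.5437,.1287,.118)
E
```

```text
clock: 30.02
tcp_pos: [0.5051, -0.0922, 0.1225]
orientation: [0.0, 0.983, 0.181, 0.0]
wrist_force: [0.5, -0.3, -0.0]
finger_gap: 0.0373
clock: 30.43
tcp_pos: [0.5342, 0.095, 0.1225]
orientation: [0.0, 0.983, 0.182, 0.0]
wrist_force: [0.8, -0.9, -0.7]
finger_gap: 0.0373
clock: 30.85
tcp_pos: [0.5397, 0.1284, 0.1224]
orientation: [0.0, 0.983, 0.181, -0.0]
wrist_force: [1.0, -0.9, -1.3]
finger_gap: 0.0378
-0.003 [0.5411 0.1253] 0.0 37 tool mm [0.1 3.4 0. ]
-0.004 [0.5394 0.1246] 1.8908198193214975e-05 48 tool mm [-1.6  3.5  0. ]
-0.005 [0.5385 0.125 ] 9.172251345608291e-05 55 tool mm [-2.3  2.7  0. ]
t 30.9 tcp [0.5398 0.1281 0.1225] units [0.0048 0.0011 0.0056] min rows 0.1 yaw 20.9 tilt [-0.001 -0.001 -1.   ] F [ 0.1 -0.6  0.7] gap 37.4 nose 0.011
```

View pics/s5.png

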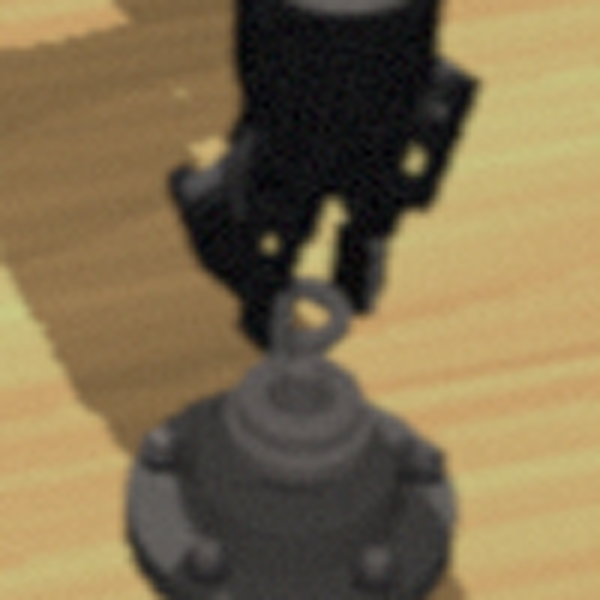

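```bash
python3 -m creep '{"hand":[32,32,32,32,32],"delta_pos":[[0.0053,0.001,0],[0,0,0],[0,0,0.004],[0,0,0.003],[0,0,0]],"turn":[0,0,0,0,0]}' 90
python3 -m creep '{"hand":[32,32,32,32,32],"delta_pos":[[0,0,0.002],[0,0,0.002],[0,0,0.0015],[0,0,0.001],[0,0,0]],"turn":[0,0,0,0,0]}' 90
```

```text
clock: 31.32
tcp_pos: [0.5439, 0.1299, 0.1163]
orientation: [0.0, 0.983, 0.182, -0.001]
wrist_force: [-0.7, 0.2, -0.7]
finger_gap: 0.0371
clock: 31.73
tcp_pos: [0.5442, 0.1304, 0.1116]
orientation: [0.0, 0.983, 0.182, -0.0]
wrist_force: [0.7, -0.6, -0.9]
finger_gap: 0.037
```

```bash
python3 -m creep '{"hand":[32,32,32,32,32],"delta_pos":[[-0.0005,0.0019,0],[0,0,0.0015],[0,0,0.0015],[0,0,0.001],[0,0,0]],"turn":[0,0,0,0,0]}' 90
python3 -m creep '{"hand":[32,32,32,32,32],"delta_pos":[[0,0,0.001],[0,0,0.001],[0,0,0.001],[0,0,0.001],[0,0,0]],"turn":[0,0,0,0,0]}' 90
```

```text
clock: 32.15
tcp_pos: [0.5446, 0.1288, 0.1085]
orientation: [0.0, 0.983, 0.182, 0.0]
wrist_force: [0.5, 0.6, -1.4]
finger_gap: 0.0368
clock: 32.57
tcp_pos: [0.545, 0.1289, 0.1056]
orientation: [0.0, 0.983, 0.182, 0.001]
wrist_force: [2.3, 0.7, 0.8]
finger_gap: 0.037
```

```bash
python3 -m creep '{"hand":[32,32,32,32,32],"delta_pos":[[0,0,0.001],[0,0,0.001],[0,0,0.001],[0,0,0.001],[0,0,0]],"turn":[0,0,0,0,0]}' 90
python3 -m creep '{"hand":[32,32,32,32,32],"delta_pos":[[0,0,0.001],[0,0,0.001],[0,0,0.001],[0,0,0.001],[0,0,0]],"turn":[0,0,0,0,0]}' 90
```

```text
clock: 32.98
tcp_pos: [0.5453, 0.1286, 0.1032]
orientation: [0.0, 0.983, 0.182, 0.001]
wrist_force: [1.4, 0.3, 4.5]
finger_gap: 0.0372
clock: 33.4
tcp_pos: [0.5448, 0.1286, 0.099]
orientation: [0.0, 0.983, 0.182, 0.0]
wrist_force: [2.3, -1.5, 3.3]
finger_gap: 0.037
```

```bash
python3 -m creep '{"hand":[32,32,32,32,32],"delta_pos":[[0,0,0.0015],[0,0,0.0015],[0,0,0.0015],[0,0,0.001],[0,0,0]],"turn":[0,0,0,0,0]}' 90
```

```text
clock: 33.82
tcp_pos: [0.5445, 0.1288, 0.0944]
orientation: [0.0, 0.983, 0.182, -0.0]
wrist_force: [1.3, -1.2, 1.9]
finger_gap: 0.0367
```

```bash
python3 -m creep '{"hand":[32,32,32,32,32],"delta_pos":[[0,0,0.0008],[0,0,0.0008],[0,0,0.0005],[0,0,0.0005],[0,0,0]],"turn":[0,0,0,0,0]}' 90
```

```text
clock: 34.23
tcp_pos: [0.5445, 0.1288, 0.0925]
orientation: [0.0, 0.983, 0.182, 0.0]
wrist_force: [2.3, -1.5, 3.4]
finger_gap: 0.0369
```

```bash
python3 -m creep '{"hand":[32,32,32,32,32],"delta_pos":[[0,0,0.0006],[0,0,0.0006],[0,0,0.0006],[0,0,0.0006],[0,0,0]],"turn":[0,0,0,0,0]}' 90
```

```text
clock: 34.65
tcp_pos: [0.5445, 0.1288, 0.0905]
orientation: [0.0, 0.983, 0.182, -0.0]
wrist_force: [2.8, -0.7, 3.3]
finger_gap: 0.037
```

```bash
python3 -m creep '{"hand":[32,32,32,32,32],"delta_pos":[[0,0,0.0005],[0,0,0.0005],[0,0,0.0005],[0,0,0.0005],[0,0,0]],"turn":[0,0,0,0,0]}' 90
```

```text
clock: 35.07
tcp_pos: [0.5445, 0.1288, 0.0889]
orientation: [0.0, 0.983, 0.182, -0.0]
wrist_force: [1.8, -1.7, 3.5]
finger_gap: 0.0368
```

```bash
python3 -m creep '{"hand":[32,32,32,32,32],"delta_pos":[[0,0,0.0005],[0,0,0.0005],[0,0,0.0005],[0,0,0],[0,0,0]],"turn":[0,0,0,0,0]}' 90
```

```text
clock: 35.48
tcp_pos: [0.5446, 0.1288, 0.0881]
orientation: [0.0, 0.983, 0.182, 0.0]
wrist_force: [1.9, -1.4, 5.9]
finger_gap: 0.0366
```

```bash
python3 -m creep '{"hand":[32,32,32,32,32],"delta_pos":[[0,0,0.0004],[0,0,0.0003],[0,0,0],[0,0,0],[0,0,0]],"turn":[0,0,0,0,0]}' 90
```

```text
clock: 35.9
tcp_pos: [0.5446, 0.1288, 0.0879]
orientation: [0.0, 0.983, 0.182, 0.0]
wrist_force: [1.4, -1.4, 8.9]
finger_gap: 0.037
```

Contact is at the expected 0.088. A last light press, then release and clear.

```bash
python3 -m creep '{"hand":[32,32,32,32,32],"delta_pos":[[0,0,0.0003],[0,0,0],[0,0,0],[0,0,0],[0,0,0]],"turn":[0,0,0,0,0]}' 90
python3 -m creep '{"hand":[46,56,60,60,60],"delta_pos":[[0,0,0],[0,0,0],[0,0,0],[0,0,-0.01],[0,0,-0.03]],"turn":[0,0,0,0,0]}' 90
python3 -m creep '{"hand":[60,60,60,60,60],"delta_pos":[[0,0,-0.035],[0,0,-0.02],[-0.008,0.03,-0.005],[-0.012,0.042,0],[-0.013,0.045,0]],"turn":[0,0,0,0,0]}' 90
python3 -m creep '{"hand":[60,60,60,60,60],"delta_pos":[[-0.01,0.04,0],[-0.01,0.03,0],[0,0,0],[0,0,0],[0,0,0]],"turn":[0,0,0,0,0]}' 90
python3 - <<'E'
from h import *
for n in('scene','top'):
    c=cam(n);W=cloud(c); save(c,'end_'+n)
    print(n,[(z,np.round(ringfit(c,.021,.012,z,[.544,.127])[0],4)) for z in(.082,.084)])
    d=np.hypot(W[...,0]-.5437,W[...,1]-.127)
    for a,b in((.016,.0205),(.0225,.0255),(.0275,.0305)):
        m=(d<b)&(d>a)&(W[...,2]>.05)&(W[...,2]<.105); print(np.histogram(W[m][:,2],np.arange(.05,.1,.002))[0])
    r,q=proj(c,[.544,.127,.06]);r=int(r);q=int(q)
    cv2.imwrite(f'pics/e_{n}.png',cv2.resize(c['pixels'][r-45:r+45,q-45:q+45],None,fx=6,fy=6,interpolation=cv2.INTER_CUBIC)[:,:,::-1])
go(0.5,0,.2)
E
```

```text
clock: 36.32
tcp_pos: [0.5446, 0.1288, 0.0879]
orientation: [0.0, 0.983, 0.182, 0.0]
wrist_force: [0.4, -1.8, 10.5]
finger_gap: 0.0368
clock: 36.73
tcp_pos: [0.5411, 0.1286, 0.1158]
orientation: [-0.0, 0.983, 0.182, -0.004]
wrist_force: [-1.1, 0.0, -0.2]
finger_gap: 0.06
clock: 37.15
tcp_pos: [0.5534, 0.0322, 0.1681]
orientation: [-0.0, 0.983, 0.183, 0.001]
wrist_force: [1.4, 0.1, 0.2]
finger_gap: 0.06
clock: 37.57
tcp_pos: [0.558, -0.0258, 0.167]
orientation: [-0.0, 0.983, 0.182, -0.0]
wrist_force: [0.3, -0.2, 0.1]
finger_gap: 0.0601
scene [(0.082, array([0.5418, 0.1284])), (0.084, array([0.5433, 0.1275]))]
[ 0  0  0  0  0  1  2  0  0  0  1 12 11 10  6 20 21  7  0  0  0  0  0  0]
[ 0  0  0  1  0  4  3 12  5  7 10 12 10  3  0  1  0  0  0  0  0  0  0  0]
[ 0  2  7  7  9 10 14 16  1  0  0  0  0  0  0  0  0  0  0  0  0  0  0  0]
top [(0.082, array([0.5416, 0.126 ])), (0.084, array([0.5416, 0.1262]))]
[ 0  0  0  0  0  0  0  0  0  0  0  0  4  2  0 11 29 39  8  0  0  0  0  0]
[ 0  0  0  0  0  0  0  1  1  0  0 10 33 26  8  0  2  1  0  0  0  0  0  0]
[ 0  1  0  0  0  0  9 39 30 12  1  0  0  0  0  0  0  0  0  0  0  0  0  0]
t 37.67 tcp [ 0.5581 -0.025   0.1671] units [-0.0566 -0.0552 -0.0411] min rows 1.7 yaw 21.0 tilt [-0.001  0.    -1.   ] F [ 0.2  0.6 -0.4] gap 60.1 nose 0.011
```

View pics/e_scene.png

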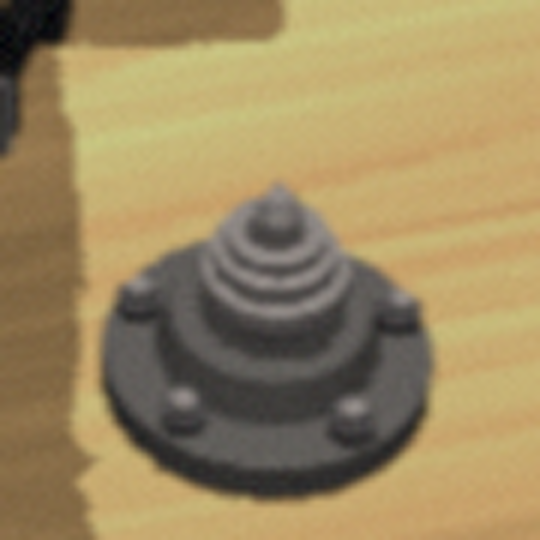

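View pics/end_top.png

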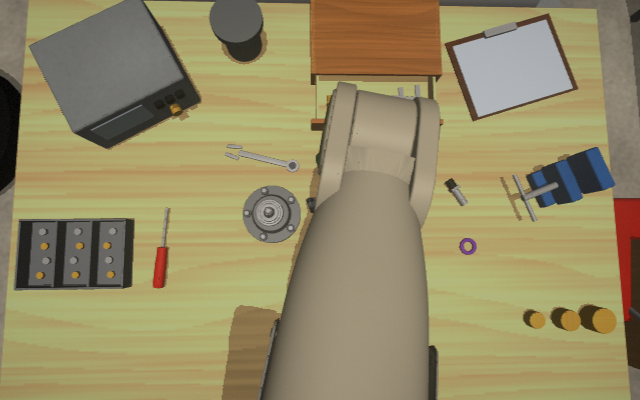

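Scene crop shows three concentric flat rings, stepping down in size with the largest lowest. Top-face heights from the top camera are about 66, 75.5 and 83.7 mm, which matches steps of 10 and 8 mm with no gap. Handing in.

```bash
python3 -c "
from h import *
print(env.hand_in())"
```

```text
the job is handed in; nothing more can be done
None
```

I threaded the large, middle and small steel rings onto the arbor in that order, released each one and handed the job in at about 38 s. `hand_in` reports no verdict, so I don't have a pass or fail.

- **Contact by feel:** Each descent stalled where expected. The collar top came out at about 54 mm, and the next two rings met the stack within about 0.5 mm of the height that predicts. Force readings at the end of each step peaked at about 9 to 10.5 N, under the 20 N limit.
- **Final picture:** The three rings lie flat and concentric, largest lowest. Their top faces are at about 66, 75.5 and 83.7 mm, against 66, 76 and 84 expected. The gripper is open and well clear, and the purple look-alike is still on the bench.
- **What went wrong:** My first grasp of the small ring was too high. The fingers slid over it with a brief 52 N at the wrist, below the 120 N limit, and moved the ring about 1 mm. I reopened, went lower and the second grasp held.
- **What didn't fully agree:** The two cameras differ by 1 to 2 mm on the smallest ring's horizontal position, about what their calibration allows. In the last top view the arm covers the boot and most of the nut, so I couldn't confirm them there; the arm only passed well above them. The screwdriver, wrench and sensor look unmoved.

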